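# Switch on the food counter's battery pack with its bayonet key

### The arm

A 6-joint arm with a two-finger parallel gripper is mounted at the origin on the work surface. World frame = base frame: x ahead of the robot, y to its left, z up, the work surface at z = 0. Lengths are in m, angles in rad, forces in N, time in s.
With the tool pointing down it reaches from about 0.375 to 0.975 m from the base axis. Payload 3.8 kg.
Tool frame: the origin (TCP) lies on the centre line of the jaws, within the pads' length; the fingertips stand 25 mm ahead of it and the grasp point (between the pads) lies 6 mm ahead of it; z points along the fingers, y is the direction in which the jaws open and shut (so a half turn about z gives the same grasp; the last joint's range is limited). The gripper opens to 88 mm and grips with 3 to 60 N. Pads are 18 mm wide; open, the fingers measure 123 mm over their backs; the gripper's body (75 mm by 187 mm) begins 45 mm behind the grasp point.
Start: joints at [-1.155, 0.264, 1.604, -0, 1.274, -0.037], TCP at [0.295, -0.607, 0.264] pointing down, gripper open.
Joint ranges: [-2.63, 2.63], [-0.94, 2.18], [0.31, 2.57], [-1.31, 4.45], [0, 2.66], [-2.55, 2.55]. Speed limits (rad/s): [2.57, 2.57, 3.14, 3.14, 3.14, 3.14].

### API

Orientations are given as [roll, pitch, yaw] about the fixed x, y, z axes, in that order (R = Rz(yaw) Ry(pitch) Rx(roll)).
In Python, from bench import * gives the robot as it stands.
- The arm moves only by the tool drive_tool, never from a script. Its argument "series" is a list of rows, each a list of 3 entries, a list of its own where there are three numbers: the opening, from -1 (shut) to 1 (fully open), so that 0 is half open, then the shift along the tool's x, y, z each as a share of 0.02 m, from -1 to 1, then the turn about the tool's z as a share of 0.08 rad, from -1 to 1. In form: [[gripper, [dx, dy, dz], spin], ...]. A call has 1 to 5 rows; each row shifts and turns the commanded pose from where the row before left it, along the tool's axes as they then stand; what a row does not reach is not made up. A row lasts 1/10 s, in which the tool goes at most 50 mm and 8.59 degrees, less where a joint would pass 70% of its speed; a pose out of reach is approached as far as the arm can. A call with a number of a shift or a turn outside -1 to 1 is refused whole. A call with a gripper value outside its range is refused whole. The fingers move at their own pace and stop on an object; "grip_force" is the grip in N (left out, the last holds). Time passes only in rows, so rows that do not move let the fingers close. It gives the time, the measured TCP pose, the force and the opening at its end, in the units of the state.
- read_state(): the state, without advancing time (a new reading comes with each control period).
- read_camera(name): name is "scene" or "top" or "wrist"; returns a dict with "img" (420x560x3 uint8, red, green, blue), "intrinsics" (3x3 intrinsics, pixels), "dist_coeffs" ([k1, k2, p1, p2, k3] as OpenCV has them; the pictures are not rectified), "extrinsics" (4x4, takes a point from world to camera coordinates); the wrist camera has in their place "mount" (4x4, takes a point from camera to tool coordinates, whose origin is the TCP and whose axes are the flange's). Camera axes: x right, y down, z forward; pixel columns grow to the right and rows downward; lengths in m; the calibration is good to about 2 mm. A picture is of the moment at which its call begins: read the wrist's pose just before it. There is no depth.
- hand_in(): hands the job in, once; it reports no verdict.
The state is a dict: "t": time; "joints": joint angles; "qd": joint speeds; "effort": joint torques, N m; "tool_pos": TCP position; "tool_rot": TCP orientation; "contact_force": force on the tool from outside, world axes, zero at the start; "wrist_torque": the same for the moment, N m; "width": finger opening in m.
Only numpy, scipy, OpenCV 4.12 (cv2) and the standard library are available. Lean on these libraries where they do the work, as an engineer would, in place of code of your own. Each camera call takes 0.05 s, during which the arm holds its last target.

### The job

Switch on the counter's battery pack: take the red key off the key rack, feel it into the key switch on the pack's sloping panel without ramming it, push it in against its spring and turn it clockwise all the way to on, and leave it locked in the switch. Leave the other keys hanging and the tin and the jar in front where they are.

Things in the scene. Friction and masses are not known exactly. Their poses are not given: they have to be found in the camera images.
- key_bow (a point): Centre of the bow (handle) of the loose red key, 70 g, 96 mm long, hanging shaft down on one of three pegs. z runs along the key from tip to bow, y along the width of bow and blade, x through the thickness. The bow is a red plate 46 wide (y), 12 thick (x), 46 mm long (z); its hang hole is 16 mm wide, 18 mm high, top edge 16 mm above this point. Half a turn about z fits as well.
- key_tip (a point): End of the red key's blade, on its axis, 73 mm below key_bow along the key; same axes. The flat steel blade is 24 mm wide (y), 7 mm thick (x) and 12 mm long; its last 4 mm taper to 22 x 5 mm. Above it a round shaft 8 mm across, then a collar 16 mm across and 6 mm long under the bow.
- key_rack: Fixed grey key rack. Origin: centre under its 100 x 300 mm foot; front looks along -x, z up. A rail on two end posts, top at z = 140 mm, front face at x = +30 mm. Three pegs 6 mm thick at y = -100, 0, +100 mm reach forward at z = 125 mm to x = -18 mm, ends turned up to x = -24 mm: raise a key 5 to 12 mm, then draw it off along -x. Keys hang at about x = +4 mm; which hangs where varies.
- switch_face (a point): Nominal middle of the face of the key switch (red, round, 77 mm across, 30 mm proud of a yellow disc on the sloping panel). z: out of the face, 35 degrees from vertical, leaning to the robot; y: level, along the slot when off; x: up the slope. The switch is screwed down through slotted holes: its keyhole really lies anywhere from 5 mm down to 5 mm up the slope (x) from this point, y and z exact.
- pack: Fixed grey battery pack with black cheeks, 260 (x) x 320 (y) x 192 mm high, orange carrying bar along y at the back up to 231 mm. Origin: centre of its underside; its front looks along -x. Place and yaw vary.
- plunger (a joint): Spring plunger in the switch under the keyhole, m pressed in: 0 at rest, its top 13 mm below the face; 0.008 at its stop (21 mm). Pushes the key's tip out with 4 N at first, 7 N at 4 mm, 9.6 N at 8 mm. A turned key that is let go springs back until its blade rests behind the face plate, tip about 17 mm deep.
- rotor (a joint): Turn of the switch's barrel behind the face plate, rad: 0 off (slot in line with the plate's slot; red dots on the disc), 1.2 on, at the stop (green dots), growing clockwise as seen looking onto the face. The key's blade carries it round with about 0.1 rad of play; it resists with about 0.12 N m and stays where it is left.
- store_key_bow (a point): Centre of the blue bow (36 mm wide, 10 mm thick, 44 mm long) of another key hanging on the rack; leave it there. z along the key, y along its bow.
- van_key_bow (a point): Centre of the black bow (same size as the blue one) of a third key hanging on the rack; leave it there.
- tin_a_center (a point): Middle of a food tin 74 mm across and 110 mm high standing on the counter in front; leave it.
- jar_a_center (a point): Middle of an amber food jar 68 mm across and 100 mm high standing on the counter in front; leave it.
Not all that is in view belongs to the job. Of the things shaped like the part that bears key_bow, the red one is meant.

How it is judged:
By the outcome, as a careful person would: the job done as asked, in the order asked, and still so for the second after the job is handed in, with the robot touching nothing.
It also fails if it takes over 72 s, if anything falls off the work surface, if the arm or the gripper's body presses on something with over 40 N, if the wrist force passes 120 N, or if a joint passes its speed limit or range.

## Working session

There is one attempt and no reset: what is moved stays moved. The work goes in short steps, Python scripts to look and compute and a tool call to move; the robot and the scene stay as the last step left them, time stands still between calls to the robot, and variables do not carry over. Pictures are saved under pics/ and viewed, and the job is handed in when it is done.

Besides the shell and the picture viewer there is one more tool, called after "Emit:" by a JSON object that holds its "api" and its "payload". drive_tool: Moves the arm, as the interface text tells. Its arguments: {"type":"object","properties":{"series":{"type":"array","items":{"type":"array"}},"grip_force":{"type":"number"}},"required":["series"]}

```bash
ls; mkdir -p pics
python3 - <<'E'
from bench import *
import cv2
print(read_state())
for n in ["scene","top","wrist"]:
    c=read_camera(n)
    cv2.imwrite(f"pics/{n}0.png",c["img"][:,:,::-1])
    print(n,{k:v for k,v in c.items() if k!="img"})
E
```

```text
pics
{'t': 0.0, 'joints': array([-1.15489223e+00,  2.64762725e-01,  1.60536114e+00, -1.76107605e-05,
        1.27370398e+00, -3.68912279e-02]), 'qd': array([-5.92490214e-04,  4.76143268e-04, -1.89929940e-03, -9.28340487e-04,
       -8.55719527e-05, -3.37436411e-04]), 'effort': array([ 7.09086471e-04, -5.02116358e+01, -3.56878352e+01,  7.26184272e-02,
        2.94914294e-02, -1.82787398e-04]), 'tool_pos': array([ 0.29503421, -0.60638092,  0.26238844]), 'tool_rot': array([-3.13935836e+00, -6.56241964e-05,  4.52800430e-01]), 'contact_force': array([ 0.29348098, -0.14004293, -0.1467086 ]), 'wrist_torque': array([ 0.00313202,  0.00683417, -0.01057749]), 'width': 0.08849687910658467}
scene {'intrinsics': array([[439.80786214,   0.        , 280.96979168],
       [  0.        , 439.80786214, 206.73151984],
       [  0.        ,   0.        ,   1.        ]]), 'dist_coeffs': array([0.01692855, 0.        , 0.        , 0.        , 0.        ]), 'extrinsics': array([[-0.82575007,  0.56397365,  0.00839907,  0.34997925],
       [ 0.41300012,  0.61470768, -0.67198614, -0.21797977],
       [-0.384145
[... 545 characters left out ...]
722339,  1.17988876],
       [ 0.        ,  0.        ,  0.        ,  1.        ]])}
wrist {'intrinsics': array([[313.58874988,   0.        , 281.70602438],
       [  0.        , 313.58874988, 205.11819672],
       [  0.        ,   0.        ,   1.        ]]), 'dist_coeffs': array([-0.04176246,  0.        ,  0.        ,  0.        ,  0.        ]), 'mount': array([[ 1.17082827e-04, -9.63989209e-01, -2.65941331e-01,
         6.95123543e-02],
       [ 9.99999328e-01,  4.19702971e-04, -1.08108952e-03,
        -9.22426334e-05],
       [ 1.15377500e-03, -2.65941026e-01,  9.63988610e-01,
        -1.19381306e-01],
       [ 0.00000000e+00,  0.00000000e+00,  0.00000000e+00,
         1.00000000e+00]])}
```

View pics/scene0.png

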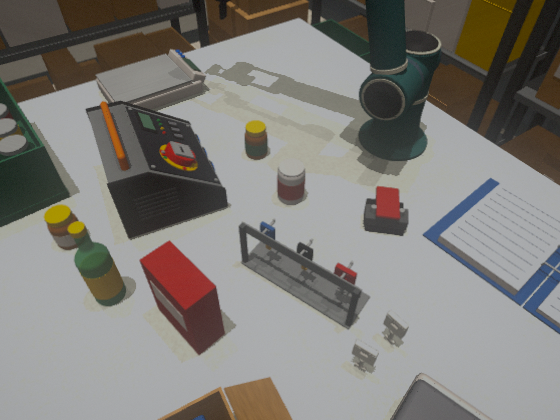

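View pics/top0.png

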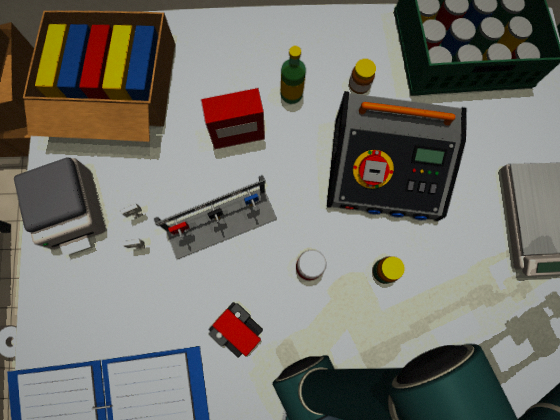

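View pics/wrist0.png

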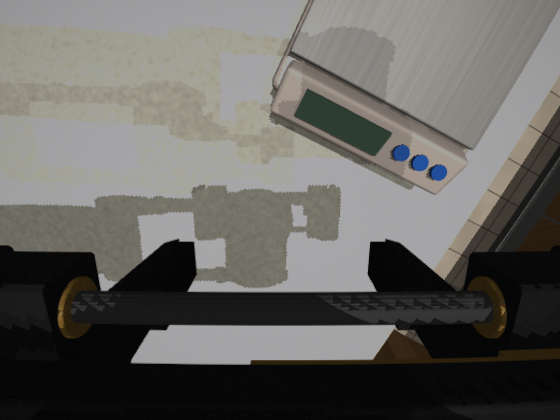

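The top view shows the rack on the left, with the red key at about (180,229) at its left end, black at (215,214) and blue at (250,200). The pack is at about (400,150) and its switch at about (374,169). The tin and jar are at (311,264) and (389,269). I'll zoom in before measuring.

```bash
cat > h.py <<'E'
import numpy as np, cv2
from scipy.spatial.transform import Rotation as Ro
from scipy.optimize import least_squares
from bench import *
def cam(name):
    s=read_state() 
    c=read_camera(name)
    K,d=c["intrinsics"],c["dist_coeffs"]
    if name=="wrist":
        T=np.eye(4);T[:3,:3]=Ro.from_euler('xyz',s["tool_rot"]).as_matrix();T[:3,3]=s["tool_pos"]
        E=np.linalg.inv(T@c["mount"])
    else: E=c["extrinsics"]
    return dict(img=c["img"],K=K,d=d,E=E)
def save(c,f,crop=None,s=1):
    im=c["img"][:,:,::-1]
    if crop: x0,y0,x1,y1=crop; im=im[y0:y1,x0:x1]
    im=cv2.resize(im,None,fx=s,fy=s,interpolation=cv2.INTER_CUBIC)
    cv2.imwrite("pics/"+f,im)
def proj(c,P):
    P=np.asarray(P,float).reshape(-1,3)
    return cv2.projectPoints(P,cv2.Rodrigues(c["E"][:3,:3])[0],c["E"][:3,3],c["K"],c["d"])[0].reshape(-1,2)
def ray(c,uv):
    n=cv2.undistortPoints(np.array([[uv]],float),c["K"],c["d"])[0,0]
    R,t=c["E"][:3,:3],c["E"][:3,3]
    v=R.T@np.r_[n,1]; return -R.T@t, v/np.linalg.norm(v)
def onz(c,uv,z):
    o,v=ray(c,uv); return o+v*(z-o[2])/v[2]
def tri(l):
    A=0;b=0
    for c,uv in l:
        o,v=ray(c,uv);M=np.eye(3)-np.outer(v,v);A=A+M;b=b+M@o
    return np.linalg.solve(A,b)
import pickle
E
python3 - <<'E'
from h import *
a=cam("scene");b=cam("top")
pickle.dump((a,b),open("c0.pkl","wb"))
save(a,"s_rack.png",(230,210,390,330),5)
save(a,"s_pack.png",(80,90,230,240),4)
save(b,"t_rack.png",(140,165,290,265),5)
save(b,"t_pack.png",(320,85,475,225),4)
E
```

```text
(no output)
```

View pics/s_rack.png

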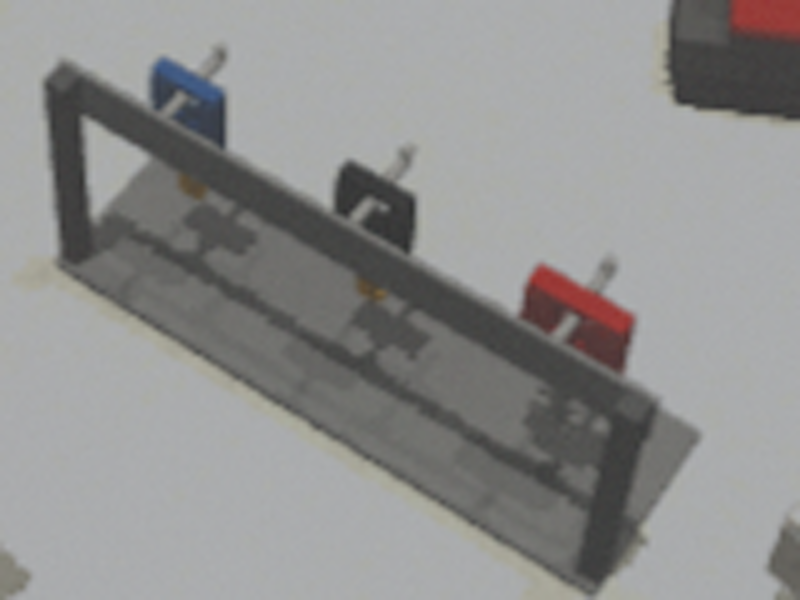

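View pics/s_pack.png

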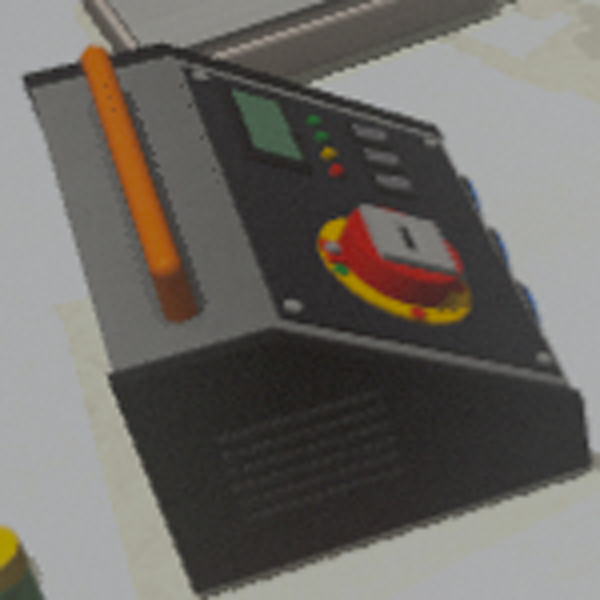

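View pics/t_rack.png

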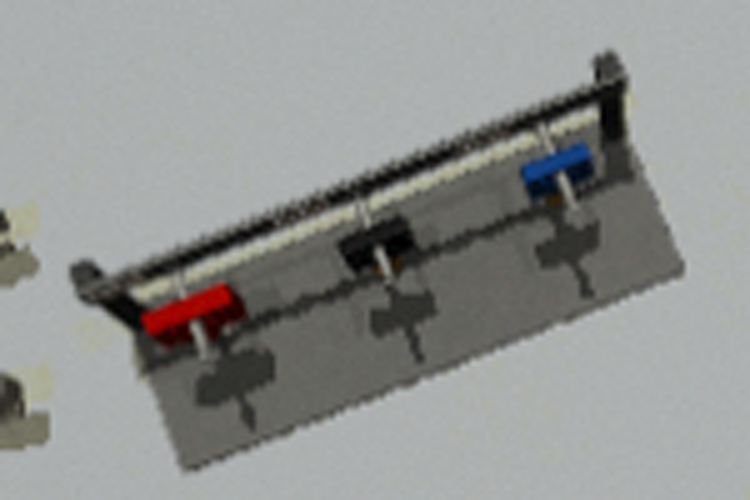

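View pics/t_pack.png

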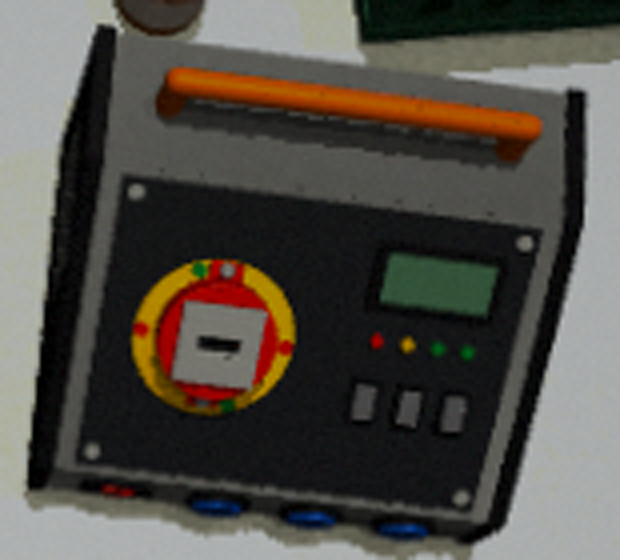

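```bash
cat > fit.py <<'E'
from h import *
a,b=pickle.load(open("c0.pkl","rb"))
T=lambda u,v:(u/5+140-.4,v/5+165-.4); S=lambda u,v:(u/5+230-.4,v/5+210-.4)
L=[(b,(-.05,.15,0),T(188,470)),(b,(-.05,-.15,0),T(683,270)),(a,(.05,.15,0),S(595,592)),(a,(.05,-.15,0),S(62,265)),(a,(-.05,.15,0.00),S(700,435))]
def W(p,q): 
    c,s=np.cos(p[2]),np.sin(p[2]); return np.array([p[0]+c*q[0]-s*q[1],p[1]+s*q[0]+c*q[1],q[2]])
f=lambda p:np.concatenate([proj(c,W(p,q))[0]-uv for c,q,uv in L])
r=least_squares(f,[.6,.3,.3]);print("rack",r.x,np.round(r.fun,1)); pr=r.x
for q in [(-.024,.1,.13),(-.024,0,.13),(-.024,-.1,.13),(.03,.15,.14)]:
    print(q,"top crop",(proj(b,W(pr,q))[0]-[140,165])*5,"scene crop",(proj(a,W(pr,q))[0]-[230,210])*5)
# bow corners red: top edge
print("red bow guess", W(pr,(.004,.1,.125+.003-.016)))
# pack
T4=lambda u,v:(u/4+320-.4,v/4+85-.4); S4=lambda u,v:(u/4+80-.4,v/4+90-.4)
kh=tri([(b,T4(218,345)),(a,S4(406,238))]);print("keyhole",kh, proj(b,kh)[0]-T4(218,345))
dots=[(T4(140,329),),(T4(286,348),)]
# yellow-disc red dots: disc 30mm below face
# bar ends: top & scene
b1=tri([(b,T4(177,78)),(a,S4(162,268))]);b2=tri([(b,T4(530,125)),(a,S4(97,55))])
print("bar",b1,b2,np.arctan2(*(b1-b2)[[0,1]]))
# slot ends
s1=tri([(b,T4(198,342)),(a,S4(413,248))]);s2=tri([(b,T4(240,347)),(a,S4(400,227))])
print("slot",s1,s2)
E
python3 fit.py
```

```text
rack [0.5432855  0.26761782 0.35826047] [-0.7  1.5  0.4  1.  -0.3  1.1 -1.8  0.2  0.1 -0.4]
(-0.024, 0.1, 0.13) top crop [204.89569172 361.63916118] scene crop [611.10688342 251.92904189]
(-0.024, 0, 0.13) top crop [390.09966561 287.03090108] scene crop [409.06791338 142.22317347]
(-0.024, -0.1, 0.13) top crop [574.09592544 213.00376074] scene crop [222.68466561  41.04276464]
(0.03, 0.15, 0.14) top crop [ 71.71133703 297.42138141] scene crop [659.72762338 390.24044049]
red bow guess [0.51196697 0.36267122 0.112     ]
keyhole [ 0.63574087 -0.1397346   0.15552189] [ 0.10677914 -0.15817383]
bar [ 0.78721196 -0.11263676  0.22413678] [ 0.74894887 -0.32998964  0.22680007] 0.1742559136410608
slot [ 0.63725015 -0.1264741   0.15754254] [ 0.63398568 -0.153727    0.15415213]
```

Rack and pack are roughly located. The arm can only shift and spin, but the panel slopes 35°. So I'll check in free space whether reaching outward past the vertical-tool limit tilts the tool.

Emit:
{"api": "drive_tool", "payload": {"series": [[1, [0, 1, -0.6], 0], [1, [0, 1, -0.6], 0], [1, [0, 1, -0.6], 0], [1, [0, 1, -0.6], 0], [1, [0, 1, -0.6], 0]]}}

```text
t: 0.75
tool_pos: [0.3393, -0.6975, 0.3239]
tool_rot: [-3.141, -0.0, 0.453]
contact_force: [0.3, -0.3, 0.3]
width: 0.0883
```

Emit:
{"api": "drive_tool", "payload": {"series": [[1, [0, 1, -0.6], 0], [1, [0, 1, -0.6], 0], [1, [0, 1, -0.6], 0], [1, [0, 1, -0.6], 0], [1, [0, 1, -0.6], 0]]}}

```text
t: 1.25
tool_pos: [0.3831, -0.7874, 0.3838]
tool_rot: [-3.141, -0.0, 0.453]
contact_force: [-0.1, 0.8, -0.5]
width: 0.0884
```

Emit:
{"api": "drive_tool", "payload": {"series": [[1, [0, 1, -0.6], 0], [1, [0, 1, -0.6], 0], [1, [0, 1, -0.6], 0], [1, [0, 1, -0.6], 0], [1, [0, 1, -0.6], 0]]}}

```text
t: 1.75
tool_pos: [0.4159, -0.855, 0.42]
tool_rot: [3.135, -0.0, 0.453]
contact_force: [-0.4, 0.7, -2.1]
width: 0.0882
```

Emit:
{"api": "drive_tool", "payload": {"series": [[1, [0, 1, 0], 0], [1, [0, 1, 0], 0], [1, [0, 1, 0], 0], [1, [0, 1, 0], 0], [1, [0, 1, 0], 0]]}}

```text
t: 2.25
tool_pos: [0.4308, -0.8855, 0.4039]
tool_rot: [3.056, 0.0, 0.453]
contact_force: [0.3, -0.8, -0.4]
width: 0.0881
```

```bash
python3 -c "
from bench import *
s=read_state();print(s['joints'],s['tool_pos'],s['tool_rot'])"
```

```text
[-1.14398413  0.95305075  0.3109138   0.00223112  1.79223352 -0.02541184] [ 0.43082216 -0.88553739  0.40390575] [3.05617095e+00 4.09514793e-05 4.52805305e-01]
```

The tool tilts outward, by 0.085 rad so far. Next check: does the tilt stay when I come back in?

Emit:
{"api": "drive_tool", "payload": {"series": [[1, [0, 1, 0], 0], [1, [0, 1, 0], 0], [1, [0, 1, 0], 0], [1, [0, -1, 0], 0], [1, [0, -1, 0], 0]]}}

```text
t: 2.75
tool_pos: [0.4216, -0.8667, 0.3791]
tool_rot: [3.025, -0.0, 0.453]
contact_force: [0.1, 0.3, -0.1]
width: 0.0881
```

Emit:
{"api": "drive_tool", "payload": {"series": [[1, [0, -1, 0], 0], [1, [0, -1, 0], 0], [1, [0, -1, 0], 0], [1, [0, -1, 0], 0], [1, [0, -1, 0], 0]]}}

```text
t: 3.25
tool_pos: [0.3777, -0.7764, 0.3726]
tool_rot: [3.02, 0.0, 0.453]
contact_force: [-0.1, 0.4, -0.6]
width: 0.088
```

The tilt persists, so the 35° attitude can be had by over-reaching outward along the pack's heading with the key in hand. For now I'll undo the small tilt at the inner limit.

Emit:
{"api": "drive_tool", "payload": {"series": [[1, [0, -1, 0], 0], [1, [0, -1, 0], 0], [1, [0, -1, 0], 0], [1, [0, -1, 0], 0], [1, [0, -1, 0], 0]]}}

```text
t: 3.75
tool_pos: [0.3343, -0.6872, 0.3607]
tool_rot: [3.02, 0.0, 0.453]
contact_force: [0.3, 0.3, 0.7]
width: 0.0881
```

Emit:
{"api": "drive_tool", "payload": {"series": [[1, [0, -1, 0], 0], [1, [0, -1, 0], 0], [1, [0, -1, 0], 0], [1, [0, -1, 0], 0], [1, [0, -1, 0], 0]]}}

```text
t: 4.25
tool_pos: [0.2909, -0.598, 0.3488]
tool_rot: [3.02, 0.0, 0.453]
contact_force: [-0.4, 1.2, 0.3]
width: 0.0883
```

Emit:
{"api": "drive_tool", "payload": {"series": [[1, [0, -1, 0], 0], [1, [0, -1, 0], 0], [1, [0, -1, 0], 0], [1, [0, -1, 0], 0], [1, [0, -1, 0], 0]]}}

```text
t: 4.75
tool_pos: [0.2475, -0.5087, 0.3369]
tool_rot: [3.02, 0.0, 0.453]
contact_force: [-0.6, 0.1, 0.9]
width: 0.088
```

Emit:
{"api": "drive_tool", "payload": {"series": [[1, [0, -1, 0], 0], [1, [0, -1, 0], 0], [1, [0, -1, 0], 0], [1, [0, -1, 0], 0], [1, [0, -1, 0], 0]]}}

```text
t: 5.25
tool_pos: [0.2041, -0.4194, 0.3249]
tool_rot: [3.02, 0.0, 0.453]
contact_force: [-0.0, -0.7, 1.5]
width: 0.0881
```

```bash
python3 -c "
from bench import *
s=read_state();print(s['joints'],s['tool_pos'],s['tool_rot'])"
```

```text
[-1.17610532 -0.25275621  2.01607182  0.00733803  1.25670435 -0.05997127] [ 0.20407752 -0.4194465   0.32488661] [3.01981293e+00 7.86227699e-05 4.52815118e-01]
```

Emit:
{"api": "drive_tool", "payload": {"series": [[1, [0, -1, 0], 0], [1, [0, -1, 0], 0], [1, [0, -1, 0], 0], [1, [0, -1, 0], 0], [1, [0, -1, 0], 0]]}}

```text
t: 5.75
tool_pos: [0.1606, -0.3302, 0.3128]
tool_rot: [3.02, 0.0, 0.453]
contact_force: [0.0, 0.2, -0.8]
width: 0.0882
```

Emit:
{"api": "drive_tool", "payload": {"series": [[1, [0, -1, 0], 0], [1, [0, -1, 0], 0], [1, [0, -1, 0], 0], [1, [0, -1, 0], 0], [1, [0, -1, 0], 0]]}}

```text
t: 6.25
tool_pos: [0.1172, -0.2409, 0.3008]
tool_rot: [3.02, 0.0, 0.453]
contact_force: [-0.3, 0.2, 0.6]
width: 0.0884
```

```bash
python3 -c "
from bench import *
s=read_state();print(s['joints'],s['tool_pos'],s['tool_rot'])"
```

```text
[-1.22639372 -0.71990664  2.32882379  0.01313185  1.41137311 -0.10978282] [ 0.1172031  -0.24089104  0.30084778] [3.01958946e+00 2.13177471e-04 4.52875049e-01]
```

Emit:
{"api": "drive_tool", "payload": {"series": [[1, [0, -1, 0], 0], [1, [0, -1, 0], 0], [1, [0, -1, 0], 0], [1, [0, -1, 0], 0], [1, [0, -1, 0], 0]]}}

```text
t: 6.75
tool_pos: [0.0804, -0.1656, 0.2891]
tool_rot: [3.037, -0.0, 0.452]
contact_force: [0.9, -0.2, 0.1]
width: 0.0882
```

```bash
python3 -c "
from bench import *
s=read_state();print(s['joints'],s['tool_pos'],s['tool_rot'])"
```

```text
[-1.2842841  -0.94428591  2.4230158   0.01730627  1.55995857 -0.16472252] [ 0.08042632 -0.16557241  0.28909774] [ 3.03724709e+00 -1.54800441e-04  4.51946473e-01]
```

Emit:
{"api": "drive_tool", "payload": {"series": [[1, [0, 1, 0.6], 0], [1, [0, 1, 1], 0], [1, [0, 1, 1], 0], [1, [0, 1, 1], 0], [1, [0, 1, 1], 0]]}}

```text
t: 7.25
tool_pos: [0.1295, -0.2659, 0.2093]
tool_rot: [3.031, 0.0, 0.453]
contact_force: [-0.7, 0.3, 0.5]
width: 0.0881
```

Emit:
{"api": "drive_tool", "payload": {"series": [[1, [0, 1, 1], 0], [1, [0, 1, 1], 0], [1, [0, 1, 1], 0], [1, [0, 1, 1], 0], [1, [0, 0, 1], 0]]}}

```text
t: 7.75
tool_pos: [0.1698, -0.349, 0.1191]
tool_rot: [3.03, 0.0, 0.453]
contact_force: [-0.4, -0.5, -0.1]
width: 0.088
```

```bash
python3 -c "
from bench import *
s=read_state();print(s['joints'],s['tool_pos'],s['tool_rot'])"
```

```text
[-1.1882811  -0.22947846  2.3940628   0.00986066  0.86522174 -0.07640282] [ 0.16982431 -0.34904919  0.11912961] [3.02953203e+00 3.63940658e-04 4.52923239e-01]
```

Emit:
{"api": "drive_tool", "payload": {"series": [[1, [0, -1, 0], 0], [1, [0, -1, 0], 0], [1, [0, -1, 0], 0], [1, [0, -1, 0], 0], [1, [0, -1, 0], 0]]}}

```text
t: 8.25
tool_pos: [0.1261, -0.2589, 0.1101]
tool_rot: [3.037, 0.0, 0.453]
contact_force: [1.1, -1.3, -20.1]
width: 0.0881
```

```bash
python3 -c "
from bench import *
s=read_state();print(s['joints'],s['tool_pos'],s['tool_rot'])"
```

```text
[-1.21515796 -0.48173762  2.57111909  0.01223381  0.9482837  -0.10385955] [ 0.12605597 -0.2588668   0.11011965] [3.03715760e+00 1.83349036e-04 4.52871934e-01]
```

There's 20 N on the wrist, so I'm backing off straight away.

Emit:
{"api": "drive_tool", "payload": {"series": [[1, [0, 1, 0], 0], [1, [0, 0, 0], 0]]}}

```text
t: 8.45
tool_pos: [0.1361, -0.28, 0.1142]
tool_rot: [3.032, 0.001, 0.453]
contact_force: [-0.6, -0.2, 0.0]
width: 0.088
```

Run:
```python
from h import *
s=read_state();print(s['joints'],s['tool_pos'],s['tool_rot'],s['contact_force'])
c=cam("scene");save(c,"s1.png")
```

```text
[-1.20794792 -0.42256401  2.53102151  0.01159825  0.92373807 -0.09649539] [ 0.13605699 -0.27999448  0.11422025] [3.03177585e+00 6.00303527e-04 4.52825514e-01] [-0.63510203 -0.20770302  0.00590007]
```

View pics/s1.png

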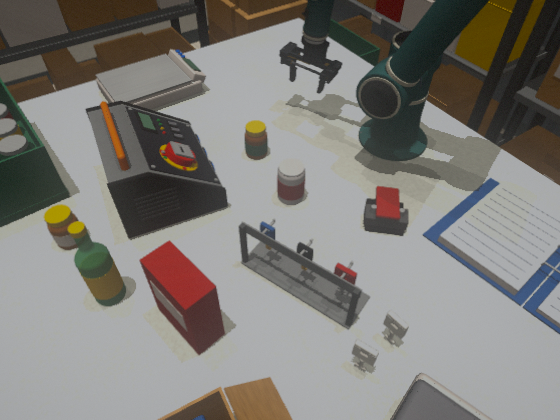

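The picture shows the gripper at (312,62), clear of the base at (393,140). The force was only the abrupt stop at the joint limit, so I'll go on in smaller steps.

Emit:
{"api": "drive_tool", "payload": {"series": [[1, [0, -0.6, 0], 0], [1, [0, -0.6, 0], 0], [1, [0, -0.6, 0], 0], [1, [0, -0.6, 0], 0], [1, [0, -0.6, 0], 0]]}}

```text
t: 9.0
tool_pos: [0.1186, -0.2436, 0.1229]
tool_rot: [3.062, -0.0, 0.453]
contact_force: [0.3, -0.3, -0.6]
width: 0.0881
```

Emit:
{"api": "drive_tool", "payload": {"series": [[1, [0, -0.8, 0], 0], [1, [0, -0.8, 0], 0], [1, [0, -0.8, 0], 0]]}}

```text
t: 9.3
tool_pos: [0.1088, -0.2236, 0.1408]
tool_rot: [3.086, -0.0, 0.453]
contact_force: [-0.1, 0.1, 0.2]
width: 0.0888
```

```bash
python3 -c "
from bench import *
s=read_state();print(s['joints'],s['tool_pos'],s['tool_rot'])"
```

```text
[-1.22598831 -0.61163286  2.57031531  0.00674854  1.12716965 -0.11066807] [ 0.10879435 -0.22356658  0.14075076] [ 3.08551142e+00 -5.70007136e-05  4.52750999e-01]
```

Emit:
{"api": "drive_tool", "payload": {"series": [[1, [0, -1, 0.8], 0], [1, [0, -1, 0.8], 0], [1, [0, -1, 0.8], 0]]}}

```text
t: 9.6
tool_pos: [0.1056, -0.217, 0.1316]
tool_rot: [3.132, -0.0, 0.453]
contact_force: [-0.2, -0.5, 0.5]
width: 0.0885
```

```bash
cat > plan.py <<'E'
from h import *
def plan(way,psi_end,maxspin=1,step=.0185,start=None):
    """way: list of xyz; returns rows dx,dy,dz,spin (tool down)"""
    s=read_state(); p=np.array(s['tool_pos']) if start is None else np.array(start)
    psi=s['tool_rot'][2]; 
    rows=[]
    for i,w in enumerate(way):
        w=np.array(w)
        while np.linalg.norm(w-p)>1e-3:
            d=w-p; n=np.linalg.norm(d); d=d*min(1,step/n)
            c,sn=np.cos(psi),np.sin(psi)
            r=np.round([(d[0]*c+d[1]*sn)/.02,(d[0]*sn-d[1]*c)/.02,-d[2]/.02],2)
            sp=np.clip(-(psi_end-psi)/.08,-maxspin,maxspin); sp=round(float(sp),2)
            dd=np.array([r[0]*c+r[1]*sn,r[0]*sn-r[1]*c,-r[2]])*.02
            rows.append([*r,sp]); p=p+dd; psi-=sp*.08
            if n<1e-3:break
    return rows
def show(rows,g=1):
    for i in range(0,len(rows),5):
        print("[" + ", ".join(f"[{g}, [{r[0]:g}, {r[1]:g}, {r[2]:g}], {r[3]:g}]" for r in rows[i:i+5])+"]")
E
python3 - <<'E'
from plan import *
rows=plan([(.14,-.29,.25),(.42,-.20,.33),(.48,0.02,.33),(.47,.345,.30)],3.5)
print(len(rows)); show(rows)
E
```

```text
56
[[1, [-0.01, 0.52, -0.76], -1], [1, [-0.05, 0.52, -0.76], -1], [1, [-0.09, 0.51, -0.76], -1], [1, [-0.13, 0.5, -0.77], -1], [1, [-0.17, 0.49, -0.76], -1]]
[[1, [-0.21, 0.48, -0.76], -1], [1, [-0.24, 0.46, -0.77], -1], [1, [-0.21, 0.34, -0.58], -1], [1, [0.63, 0.63, -0.24], -1], [1, [0.58, 0.68, -0.24], -1]]
[[1, [0.53, 0.72, -0.24], -1], [1, [0.47, 0.76, -0.24], -1], [1, [0.4, 0.8, -0.24], -1], [1, [0.34, 0.83, -0.24], -1], [1, [0.27, 0.85, -0.24], -1]]
[[1, [0.2, 0.87, -0.25], -1], [1, [0.13, 0.88, -0.24], -1], [1, [0.06, 0.89, -0.25], -1], [1, [-0.01, 0.89, -0.24], -1], [1, [-0.08, 0.89, -0.25], -1]]
[[1, [-0.15, 0.88, -0.24], -1], [1, [-0.22, 0.86, -0.25], -1], [1, [-0.29, 0.84, -0.24], -1], [1, [-0.35, 0.82, -0.25], -1], [1, [-0.2, 0.38, -0.11], -1]]
[[1, [0.38, 0.84, -0], -1], [1, [0.31, 0.87, -0], -1], [1, [0.24, 0.89, -0], -1], [1, [0.17, 0.91, -0], -1], [1, [0.09, 0.92, -0], -1]]
[[1, [0.02, 0.92, -0], -1], [1, [-0.05, 0.92, -0], -1], [1, [-0.13, 0.92, -0], -1], [1, [-0.2, 0.9, -0], -1], [1, [-0.27, 0.88, -0], -1]]
[[1, [-0.34, 0.86, -0], -1], [1, [-0.41, 0.83, -0], -1], [1, [-0.16, 0.28, -0], -1], [1, [-0.29, 0.87, 0.08], -0.09], [1, [-0.3, 0.87, 0.09], -0]]
[[1, [-0.3, 0.87, 0.08], -0], [1, [-0.3, 0.87, 0.09], -0], [1, [-0.3, 0.87, 0.08], -0], [1, [-0.3, 0.87, 0.09], -0], [1, [-0.29, 0.87, 0.08], -0]]
[[1, [-0.29, 0.87, 0.09], -0], [1, [-0.3, 0.87, 0.08], -0], [1, [-0.29, 0.87, 0.09], -0], [1, [-0.3, 0.87, 0.08], -0], [1, [-0.29, 0.87, 0.09], -0]]
[[1, [-0.29, 0.87, 0.08], -0], [1, [-0.3, 0.87, 0.09], -0], [1, [-0.29, 0.87, 0.08], -0], [1, [-0.3, 0.87, 0.08], -0], [1, [-0.29, 0.87, 0.09], -0]]
[[1, [-0.2, 0.6, 0.06], -0]]
```

Emit:
{"api": "drive_tool", "payload": {"series": [[1, [0, -0.7, 0.5], 0], [1, [0, 0.5, -0.8], -1], [1, [0, 0.5, -0.8], -1], [1, [-0.1, 0.5, -0.8], -1], [1, [-0.1, 0.5, -0.8], -1]]}}

```text
t: 10.1
tool_pos: [0.1231, -0.2511, 0.1954]
tool_rot: [-3.141, -0.0, 0.776]
contact_force: [0.4, 0.8, -0.6]
width: 0.0878
```

Emit:
{"api": "drive_tool", "payload": {"series": [[1, [-0.2, 0.5, -0.8], -1], [1, [-0.2, 0.5, -0.8], -1], [1, [-0.2, 0.5, -0.8], -1], [1, [-0.2, 0.4, -0.6], -1], [1, [0.6, 0.6, -0.2], -1]]}}

```text
t: 10.6
tool_pos: [0.1586, -0.2838, 0.2605]
tool_rot: [3.14, 0.002, 1.174]
contact_force: [0.5, 0.6, -1.5]
width: 0.0876
```

Emit:
{"api": "drive_tool", "payload": {"series": [[1, [0.6, 0.7, -0.3], -1], [1, [0.5, 0.7, -0.3], -1], [1, [0.5, 0.8, -0.3], -1], [1, [0.4, 0.8, -0.3], -1], [1, [0.3, 0.8, -0.3], -1]]}}

```text
t: 11.1
tool_pos: [0.2446, -0.2548, 0.2889]
tool_rot: [-3.141, -0.0, 1.576]
contact_force: [-0.4, 0.2, -0.3]
width: 0.0878
```

Emit:
{"api": "drive_tool", "payload": {"series": [[1, [0.3, 0.9, -0.3], -1], [1, [0.2, 0.9, -0.3], -1], [1, [0.1, 0.9, -0.3], -1], [1, [0.1, 0.9, -0.3], -1], [1, [0, 0.9, -0.3], -1]]}}

```text
t: 11.6
tool_pos: [0.3317, -0.2265, 0.3188]
tool_rot: [-3.141, -0.0, 1.976]
contact_force: [0.6, 0.2, -0.3]
width: 0.088
```

Emit:
{"api": "drive_tool", "payload": {"series": [[1, [-0.1, 0.9, -0.2], -1], [1, [-0.2, 0.9, -0.2], -1], [1, [-0.2, 0.9, -0.2], -1], [1, [-0.3, 0.9, -0.2], -1], [1, [-0.3, 0.9, -0.2], -1]]}}

```text
t: 12.1
tool_pos: [0.4198, -0.197, 0.3386]
tool_rot: [-3.14, -0.001, 2.376]
contact_force: [-0.5, -0.7, -0.3]
width: 0.0878
```

Run:
```python
from plan import *
s=read_state();print(s['joints'],s['tool_pos'],s['tool_rot'])
psi=3.5
rows=plan([(.48,0.02,.33),(.47,.345,.30)],3.5)
print(len(rows)); show(rows)
```

```text
[-4.91966498e-01 -1.84071621e-01  1.93228812e+00 -9.11574949e-04
  1.39437924e+00 -1.29714286e+00] [ 0.41975004 -0.19702176  0.33856973] [-3.14045767e+00 -7.23342384e-04  2.37613272e+00]
31
[[1, [0.44, 0.81, 0.04], -1], [1, [0.37, 0.85, 0.03], -1], [1, [0.3, 0.87, 0.04], -1], [1, [0.23, 0.89, 0.03], -1], [1, [0.16, 0.91, 0.04], -1]]
[[1, [0.09, 0.92, 0.03], -1], [1, [0.01, 0.92, 0.04], -1], [1, [-0.06, 0.92, 0.03], -1], [1, [-0.13, 0.91, 0.04], -1], [1, [-0.21, 0.9, 0.03], -1]]
[[1, [-0.27, 0.88, 0.04], -1], [1, [-0.35, 0.86, 0.03], -1], [1, [-0.08, 0.17, 0.01], -1], [1, [-0.22, 0.89, 0.08], -1], [1, [-0.29, 0.87, 0.09], -0.05]]
[[1, [-0.3, 0.87, 0.08], 0], [1, [-0.3, 0.87, 0.09], 0], [1, [-0.3, 0.87, 0.08], 0], [1, [-0.3, 0.87, 0.09], 0], [1, [-0.3, 0.87, 0.08], 0]]
[[1, [-0.3, 0.87, 0.09], 0], [1, [-0.29, 0.87, 0.08], 0], [1, [-0.3, 0.87, 0.09], 0], [1, [-0.29, 0.87, 0.08], 0], [1, [-0.3, 0.87, 0.09], 0]]
[[1, [-0.29, 0.87, 0.08], 0], [1, [-0.3, 0.87, 0.09], 0], [1, [-0.29, 0.87, 0.08], 0], [1, [-0.29, 0.87, 0.09], 0], [1, [-0.3, 0.87, 0.08], 0]]
[[1, [-0.2, 0.6, 0.06], 0]]
```

Emit:
{"api": "drive_tool", "payload": {"series": [[1, [0.4, 0.8, 0], -1], [1, [0.4, 0.8, 0], -1], [1, [0.3, 0.9, 0], -1], [1, [0.2, 0.9, 0], -1], [1, [0.2, 0.9, 0], -1]]}}

```text
t: 12.6
tool_pos: [0.4438, -0.1083, 0.3383]
tool_rot: [-3.141, -0.001, 2.776]
contact_force: [-0.3, -0.1, 0.4]
width: 0.0887
```

Run:
```python
from h import *
c=cam("wrist");pickle.dump(c,open("cw1.pkl","wb"));save(c,"w1.png")
```

```text
(no output)
```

View pics/w1.png

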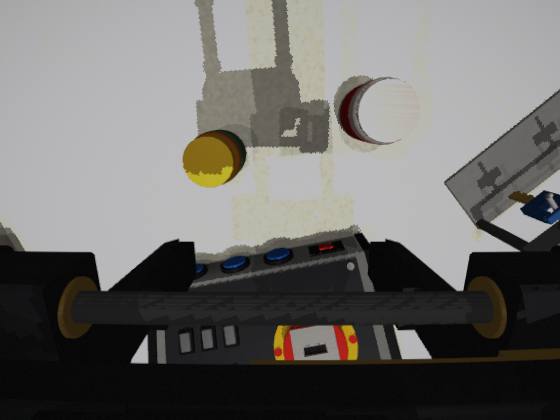

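The wrist picture shows the keyhole at about (315,350), between the gripper parts, with the red dots at (278,351) and (353,339). On to the rack.

Emit:
{"api": "drive_tool", "payload": {"series": [[1, [0.1, 0.9, 0], -1], [1, [0, 0.9, 0], -1], [1, [-0.1, 0.9, 0], -1], [1, [-0.1, 0.9, 0], -1], [1, [-0.2, 0.9, 0], -1]]}}

```text
t: 13.15
tool_pos: [0.4683, -0.0214, 0.3385]
tool_rot: [-3.14, -0.001, -3.108]
contact_force: [-0.5, 0.2, 0.1]
width: 0.0883
```

Emit:
{"api": "drive_tool", "payload": {"series": [[1, [-0.3, 0.9, 0], -1], [1, [-0.3, 0.9, 0.1], -1], [1, [-0.3, 0.9, 0.1], -1], [1, [-0.3, 0.9, 0.1], -1], [1, [-0.3, 0.9, 0.1], 0]]}}

```text
t: 13.65
tool_pos: [0.4806, 0.0721, 0.3302]
tool_rot: [-3.14, -0.002, -2.79]
contact_force: [0.3, 0.4, 0.0]
width: 0.0882
```

Emit:
{"api": "drive_tool", "payload": {"series": [[1, [-0.3, 0.9, 0.1], 0], [1, [-0.3, 0.9, 0.1], 0], [1, [-0.3, 0.9, 0.1], 0], [1, [-0.3, 0.9, 0.1], 0], [1, [-0.3, 0.9, 0.1], 0]]}}

```text
t: 14.15
tool_pos: [0.4777, 0.167, 0.32]
tool_rot: [-3.14, -0.002, -2.792]
contact_force: [-0.7, -0.8, 0.5]
width: 0.0881
```

Emit:
{"api": "drive_tool", "payload": {"series": [[1, [-0.3, 0.9, 0.1], 0], [1, [-0.3, 0.9, 0.1], 0], [1, [-0.3, 0.9, 0.1], 0], [1, [-0.3, 0.9, 0.1], 0], [1, [-0.3, 0.9, 0.1], 0]]}}

```text
t: 14.65
tool_pos: [0.475, 0.2618, 0.3098]
tool_rot: [-3.14, -0.002, -2.792]
contact_force: [1.3, -0.3, 0.2]
width: 0.0881
```

Run:
```python
from h import *
s=read_state();print(s['joints'],s['tool_pos'],s['tool_rot'])
c=cam("wrist");pickle.dump(c,open("cw2.pkl","wb"));save(c,"w2.png")
```

```text
[ 4.58752249e-01 -1.29342568e-02  1.82863409e+00 -1.60580239e-03
  1.32767847e+00 -1.46168434e+00] [0.47495467 0.26180142 0.30984345] [-3.13984955e+00 -1.60568144e-03 -2.79156583e+00]
```

View pics/w2.png

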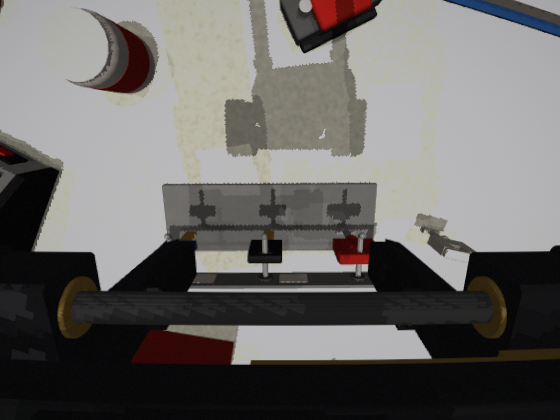

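The rack sits level in the picture. Its front foot corners are at about (163,184) and (376,184), and the red bow is at about (353,250). I'll move over the key and measure it there.

Emit:
{"api": "drive_tool", "payload": {"series": [[1, [-0.1, 1, 0.2], 0], [1, [0, 1, 0.2], 0], [1, [0, 1, 0.2], 0], [1, [0, 1, 0.2], 0], [1, [0, 0.9, 0.2], 0]]}}

```text
t: 15.2
tool_pos: [0.443, 0.3542, 0.2898]
tool_rot: [-3.14, -0.001, -2.791]
contact_force: [-0.9, 0.1, 0.7]
width: 0.0882
```

Run:
```python
from h import *
s=read_state();print(s['joints'],s['tool_pos'],s['tool_rot'])
c=cam("wrist");pickle.dump(c,open("cw3.pkl","wb"));save(c,"w3.png",(60,160,460,300),2)
c2=cam("top");pickle.dump(c2,open("ct3.pkl","wb"));
```

```text
[ 6.31470474e-01  4.59718751e-02  1.80544897e+00 -1.67849234e-03
  1.29193865e+00 -1.28916492e+00] [0.44296748 0.35419144 0.28982836] [-3.13955221e+00 -1.24934552e-03 -2.79129142e+00]
```

View pics/w3.png

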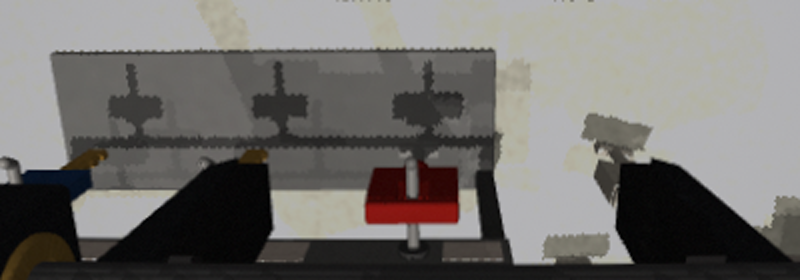

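Run:
```python
from h import *
c=pickle.load(open("cw3.pkl","rb"))
P=[onz(c,uv,.135) for uv in [(242.5,262.3),(289.5,261.5),(289.5,270.5),(243,271)]]
m=np.mean(P,axis=0);print(np.round(P,4),m)
print("w",np.linalg.norm(P[1]-P[0]),"t",np.linalg.norm(P[2]-P[1]),"ydir",np.arctan2(*(P[1]-P[0])[:2][::-1])-0)
q=[onz(c,uv,0.0) for uv in [(86,186),(307,184.5)]];print(q,np.linalg.norm(q[0]-q[1]),np.arctan2(*(q[1]-q[0])[:2][::-1])-np.pi/2)
s=read_state();psi=s['tool_rot'][2];d=m-s['tool_pos']
print("tool delta",d[0]*np.cos(psi)+d[1]*np.sin(psi),d[0]*np.sin(psi)-d[1]*np.cos(psi))
# top-cam check
t=pickle.load(open("c0.pkl","rb"))[1]
print(proj(t,P), "crop",(proj(t,P)-[140,165])*5)
```

```text
[[0.5169 0.3416 0.135 ]
 [0.5006 0.3834 0.135 ]
 [0.5095 0.3868 0.135 ]
 [0.5255 0.3449 0.135 ]] [0.51313975 0.36415703 0.135     ]
w 0.0449383486892985 t 0.00947535671005063 ydir 1.9411208101419677
[array([0.55125097, 0.11171326, 0.        ]), array([0.44716964, 0.39164197, 0.        ])] 0.2986519812293079 0.35597428602017245
tool delta -0.06972952700235903 -0.015610719209499694
[[185.13808787 224.61155216]
 [168.54073394 231.51474778]
 [167.27878903 228.07396531]
 [183.85324699 221.30878178]] crop [[225.69043936 298.05776081]
 [142.70366968 332.57373892]
 [136.39394516 315.36982656]
 [219.26623497 281.54390892]]
```

Emit:
{"api": "drive_tool", "payload": {"series": [[1, [-0.9, -0.2, 1], 0], [1, [-0.9, -0.2, 1], 0], [1, [-0.9, -0.2, 1], 0], [1, [-0.8, -0.2, 1], -0.1], [1, [0, 0, 0], 0]]}}

```text
t: 15.8
tool_pos: [0.5147, 0.3606, 0.2068]
tool_rot: [-3.138, -0.006, -2.784]
contact_force: [-0.8, 0.1, -0.5]
width: 0.0882
```

Run:
```python
from h import *
s=read_state();print(s['joints'],s['tool_pos'],s['tool_rot'])
c=cam("wrist");pickle.dump(c,open("cw4.pkl","wb"));save(c,"w4.png")
t=cam("top");save(t,"t4.png",(130,140,330,290),4)
print(proj(c,[[.51314,.36416,.135],[.51314,.36416,.09]]))
```

```text
[ 0.57265397  0.22104883  1.76409323 -0.00240377  1.1629058  -1.35443194] [0.51465274 0.36060524 0.20684675] [-3.13805751 -0.00583333 -2.78435275]
[[287.37699346 226.57075446]
 [286.51581907 207.91771906]]
```

View pics/w4.png

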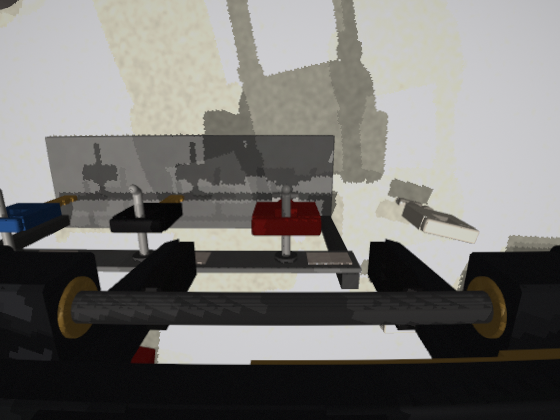

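View pics/t4.png

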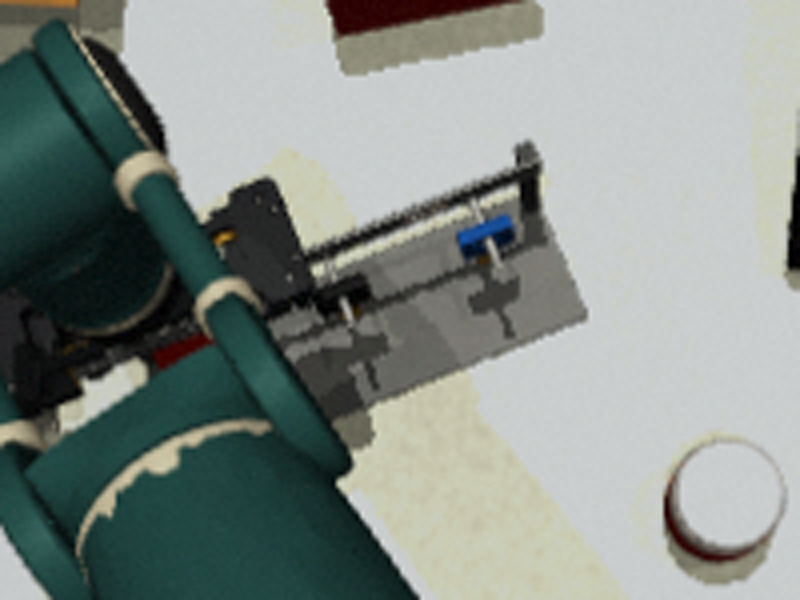

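The red bow is centred between the jaws at (287,227), matching the prediction. Descend and grip.

Emit:
{"api": "drive_tool", "payload": {"series": [[1, [0, 0.2, 1], 0], [1, [0, 0, 1], 0], [1, [0, 0, 1], 0], [1, [0, 0, 0.8], 0], [1, [0, 0, 0.4], 0]]}}

```text
t: 16.4
tool_pos: [0.5123, 0.3663, 0.1263]
tool_rot: [-3.14, -0.001, -2.782]
contact_force: [-0.0, 0.1, -0.6]
width: 0.0881
```

Emit:
{"api": "drive_tool", "payload": {"series": [[-0.1, [0, 0, 0], 0], [-0.4, [0, 0, 0], 0], [-0.4, [0, 0, 0], 0], [-0.4, [0, 0, 0], 0], [-0.4, [0, 0, 0], 0]], "grip_force": 45}}

```text
t: 16.9
tool_pos: [0.5133, 0.3669, 0.1276]
tool_rot: [-3.141, 0.001, -2.782]
contact_force: [0.8, -0.2, -0.1]
width: 0.0499
```

Emit:
{"api": "drive_tool", "payload": {"series": [[-1, [0, 0, 0], 0], [-1, [0, 0, 0], 0], [-1, [0, 0, 0], 0], [-1, [0, 0, 0], 0]]}}

```text
t: 17.3
tool_pos: [0.5132, 0.3668, 0.1272]
tool_rot: [-3.14, 0.001, -2.782]
contact_force: [-0.7, -0.7, 3.2]
width: 0.0453
```

Run:
```python
from h import *
s=read_state();print(s['width'],s['tool_pos'],s['tool_rot'],s['contact_force'])
c=cam("wrist");save(c,"w5.png")
```

```text
0.04533277972191714 [0.513205   0.36675349 0.12723795] [-3.14036583e+00  8.36842855e-04 -2.78238997e+00] [-0.69733308 -0.74841375  3.1690678 ]
```

View pics/w5.png

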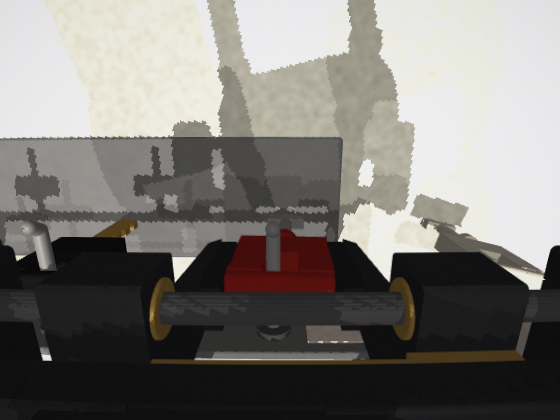

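The red bow is gripped, with the jaws at 45.3 mm. Raise it 8 mm and draw it off along the peg.

Emit:
{"api": "drive_tool", "payload": {"series": [[-1, [0, 0, -0.2], 0], [-1, [0, 0, -0.2], 0], [-1, [0, 0, 0], 0]]}}

```text
t: 17.65
tool_pos: [0.513, 0.3669, 0.1353]
tool_rot: [-3.141, 0.001, -2.782]
contact_force: [0.3, 0.6, -0.6]
width: 0.0453
```

Emit:
{"api": "drive_tool", "payload": {"series": [[-1, [0.5, 0, 0], 0], [-1, [0.5, 0, 0], 0], [-1, [0.5, 0, 0], 0], [-1, [0.5, 0, 0], 0], [-1, [0.5, 0, 0], 0]]}}

```text
t: 18.15
tool_pos: [0.4649, 0.3486, 0.1347]
tool_rot: [-3.14, -0.0, -2.782]
contact_force: [0.6, -0.1, -1.2]
width: 0.0451
```

The key came free with no load. While here, I'll refine the keyhole position and pack yaw from the stored views.

Run:
```python
from h import *
c=pickle.load(open("cw1.pkl","rb"));save(c,"w1z.png",(130,220,430,370),2.6)
a,b=pickle.load(open("c0.pkl","rb"))
save(b,"t0z.png",(345,140,405,195),12);save(a,"s0z.png",(150,130,210,180),12)
```

```text
(no output)
```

View pics/w1z.png

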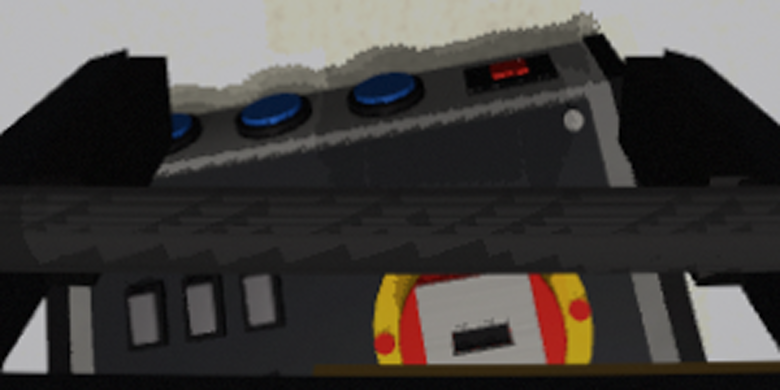

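View pics/t0z.png

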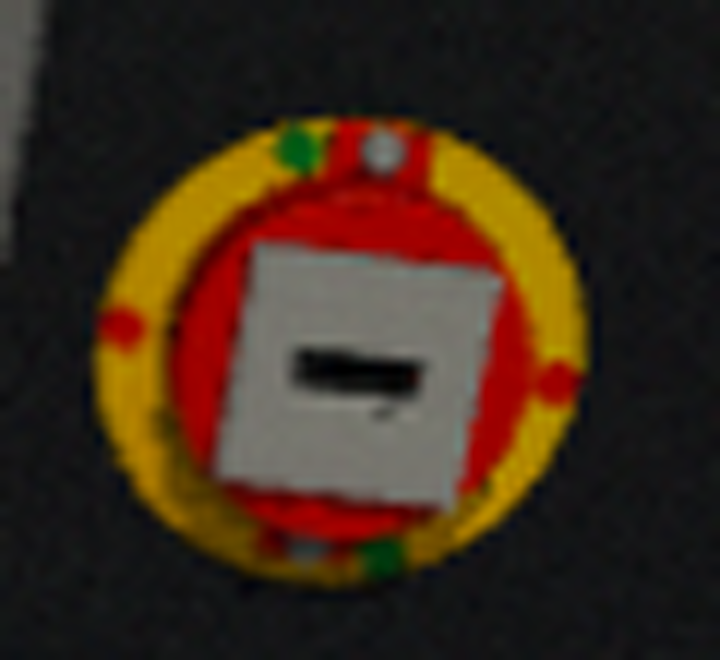

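View pics/s0z.png

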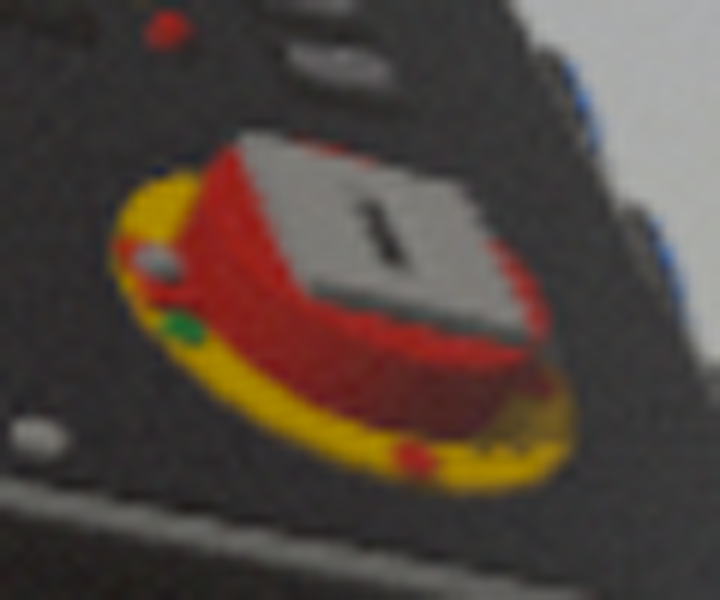

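```bash
cat > fitp.py <<'E'
from h import *
a,b=pickle.load(open("c0.pkl","rb"));w=pickle.load(open("cw1.pkl","rb"))
M=lambda u,v,s,x,y:np.array([(u+.5)/s-.5+x,(v+.5)/s-.5+y])
t=lambda u,v:M(u,v,12,345,140); sc=lambda u,v:M(u,v,12,150,130); wr=lambda u,v:M(u,v,2.6,130,220)
t4=lambda u,v:M(u,v,4,320,85); s4=lambda u,v:M(u,v,4,80,90)
th=np.radians(35)
def R(yaw): 
    # x up slope, y level, z normal
    return Ro.from_euler('z',yaw).as_matrix()@Ro.from_euler('y',-th).as_matrix()
# p: k(3), yaw, dotx, dotR, h, boltcx,cy,W,H, cam offsets
def model(p):
    k=p[:3];r=R(p[3]);f=lambda q:k+r@np.array(q)
    dx,dr,h,cx,cy,W,H=p[4:11]
    K=f((0,0,0));s=.0125
    return [(b,f((0,s,0)),t(292,366)),(b,f((0,-s,0)),t(425,378)),(a,K,sc(385,234)),
     (w,f((0,s,0)),wr(513,331)),(w,f((0,-s,0)),wr(452,346)),
     (b,f((dx,dr,-h)),t(124,329)),(b,f((dx,-dr,-h)),t(557,384)),(w,f((dx,dr,-h)),wr(580,309)),(w,f((dx,-dr,-h)),wr(384,343)),(a,f((dx,dr,-h)),sc(415,460)),
     (b,f((cx+H,cy+W,-h)),t4(136,191)),(b,f((cx+H,cy-W,-h)),t4(525,243)),(b,f((cx-H,cy+W,-h)),t4(92,451)),(b,f((cx-H,cy-W,-h)),t4(461,497)),
     (a,f((cx+H,cy+W,-h)),s4(292,306)),(a,f((cx+H,cy-W,-h)),s4(200,75)),(a,f((cx-H,cy+W,-h)),s4(543,357)),(a,f((cx-H,cy-W,-h)),s4(432,142)),
     (w,f((cx-H,cy+W,-h)),wr(573,119))]
def res(p): return np.concatenate([proj(c,P)[0]-uv for c,P,uv in model(p)]+[[(p[6]-.03)*1000/3]])
p0=[.636,-.14,.156,-.17,0,.046,.03,0,-.05,.1,.08]
r=least_squares(res,p0,loss='soft_l1');print(np.round(r.x,4));print(np.round(res(r.x)[:-1].reshape(-1,2),1).tolist())
np.save("pack.npy",r.x)
E
python3 fitp.py
```

```text
[ 0.6342 -0.1391  0.1567 -0.1615 -0.0034  0.0472  0.0265 -0.0027 -0.0604
  0.1249  0.0881]
[[0.3, 0.5], [-1.0, 0.7], [0.3, -0.3], [-1.4, 1.8], [0.7, -0.3], [-0.4, 0.1], [-0.4, 0.1], [-0.2, 0.1], [-0.0, 0.1], [-0.1, 0.7], [-0.1, 0.2], [-0.1, 0.1], [-0.2, 0.2], [-0.0, 0.4], [-0.0, -0.2], [-0.3, -0.0], [0.2, 0.2], [-0.4, 0.1], [-0.1, 0.3]]
```

Run:
```python
from plan import *
rows=plan([(.455,.34,.26),(.50,-0.08,.42)],2.980,step=.0205)
rows=[r for r in rows]
print(len(rows)); show(rows,-1)
```

```text
29
[[-1, [0.1, -0.04, -1.02], -1], [-1, [0.1, -0.03, -1.02], -1], [-1, [0.11, -0.02, -1.02], -1], [-1, [0.11, -0.01, -1.02], -1], [-1, [0.1, -0, -1.02], -1]]
[[-1, [0.11, 0, -1.02], -1], [-1, [0.01, 0, -0.14], -1], [-1, [0.7, -0.66, -0.36], -1], [-1, [0.75, -0.6, -0.36], -1], [-1, [0.79, -0.54, -0.36], -1]]
[[-1, [0.83, -0.47, -0.36], -1], [-1, [0.87, -0.41, -0.36], -1], [-1, [0.9, -0.34, -0.36], -1], [-1, [0.92, -0.26, -0.36], -1], [-1, [0.94, -0.19, -0.36], -1]]
[[-1, [0.95, -0.11, -0.36], -1], [-1, [0.96, -0.04, -0.37], -1], [-1, [0.96, 0.04, -0.37], -1], [-1, [0.95, 0.12, -0.36], -1], [-1, [0.94, 0.19, -0.37], -1]]
[[-1, [0.92, 0.27, -0.36], -1], [-1, [0.9, 0.34, -0.37], -1], [-1, [0.87, 0.41, -0.36], -1], [-1, [0.83, 0.48, -0.37], -1], [-1, [0.79, 0.54, -0.37], -1]]
[[-1, [0.74, 0.6, -0.36], -1], [-1, [0.69, 0.66, -0.36], -1], [-1, [0.64, 0.71, -0.37], -1], [-1, [0.58, 0.76, -0.36], -1]]
```

Emit:
{"api": "drive_tool", "payload": {"series": [[-1, [0.1, 0, -1], 0], [-1, [0.1, 0, -1], 0], [-1, [0.1, 0, -1], 0], [-1, [0.1, 0, -1], 0], [-1, [0.1, 0, -1], 0]]}}

```text
t: 18.65
tool_pos: [0.4559, 0.3454, 0.2356]
tool_rot: [-3.14, 0.0, -2.782]
contact_force: [0.3, -0.2, -1.2]
width: 0.0453
```

Emit:
{"api": "drive_tool", "payload": {"series": [[-1, [0.1, 0, -1], 1], [-1, [0, -0.8, -0.5], 1], [-1, [0, -1, -0.5], 1], [-1, [0, -1, -0.5], 1], [-1, [0, -1, -0.4], 1]]}}

```text
t: 19.15
tool_pos: [0.4659, 0.2695, 0.2935]
tool_rot: [-3.141, 0.001, 3.098]
contact_force: [0.1, 0.5, -0.7]
width: 0.0452
```

Run:
```python
from plan import *
print(read_state()['tool_pos'],read_state()['tool_rot'])
rows=plan([(.50,-0.08,.40)],2.980-2*np.pi,step=.0205)
rows=[r for r in rows]
print(len(rows)); show(rows,-1)
```

```text
[0.465905   0.26949558 0.29352222] [-3.14077082e+00  1.32527634e-03  3.09787678e+00]
18
[[-1, [-0.14, -0.97, -0.3], 1], [-1, [-0.21, -0.96, -0.3], 1], [-1, [-0.29, -0.94, -0.3], 1], [-1, [-0.37, -0.91, -0.3], 1], [-1, [-0.44, -0.88, -0.3], 1]]
[[-1, [-0.51, -0.84, -0.3], 1], [-1, [-0.57, -0.8, -0.3], 1], [-1, [-0.63, -0.75, -0.3], 1], [-1, [-0.69, -0.7, -0.3], 1], [-1, [-0.74, -0.64, -0.3], 1]]
[[-1, [-0.79, -0.58, -0.29], 1], [-1, [-0.84, -0.51, -0.3], 1], [-1, [-0.88, -0.44, -0.29], 1], [-1, [-0.91, -0.37, -0.3], 1], [-1, [-0.93, -0.3, -0.29], 1]]
[[-1, [-0.96, -0.23, -0.3], 1], [-1, [-0.97, -0.15, -0.29], 1], [-1, [-0.86, -0.06, -0.26], 1]]
```

Emit:
{"api": "drive_tool", "payload": {"series": [[-1, [-0.2, -1, -0.4], 1], [-1, [-0.3, -1, -0.4], 0.5], [-1, [-0.3, -1, -0.4], 0], [-1, [-0.3, -1, -0.4], 0], [-1, [-0.3, -1, -0.4], 0]]}}

```text
t: 19.65
tool_pos: [0.4805, 0.1665, 0.3332]
tool_rot: [-3.141, 0.001, 2.981]
contact_force: [0.2, 0.1, -0.7]
width: 0.0451
```

Emit:
{"api": "drive_tool", "payload": {"series": [[-1, [-0.6, -1, -0.4], 0], [-1, [-0.7, -1, -0.4], 0], [-1, [-0.7, -1, -0.4], 0], [-1, [-0.7, -1, -0.4], 0], [-1, [-0.7, -1, -0.4], 0]]}}

```text
t: 20.15
tool_pos: [0.5319, 0.0571, 0.3734]
tool_rot: [-3.141, 0.001, 2.981]
contact_force: [0.4, -0.5, -0.8]
width: 0.0447
```

Emit:
{"api": "drive_tool", "payload": {"series": [[-1, [-0.7, -1, -0.4], 0], [-1, [-0.7, -1, -0.4], 0], [-1, [-0.7, -1, -0.4], 0], [-1, [-0.7, -1, -0.4], 0], [-1, [-0.7, -1, -0.4], 0]]}}

```text
t: 20.65
tool_pos: [0.585, -0.0527, 0.4135]
tool_rot: [-3.141, 0.001, 2.981]
contact_force: [-1.1, 0.6, -0.6]
width: 0.0448
```

Emit:
{"api": "drive_tool", "payload": {"series": [[-1, [-1, -1, -0.2], 0], [-1, [-1, -1, -0.2], 0], [-1, [-1, -0.1, -0.2], 0], [-1, [-1, 0, -0.2], 0], [-1, [-1, 0, -0.2], 0]]}}

```text
t: 21.15
tool_pos: [0.6774, -0.1097, 0.4334]
tool_rot: [-3.141, 0.0, 2.98]
contact_force: [0.3, 0.9, -0.8]
width: 0.0451
```

Emit:
{"api": "drive_tool", "payload": {"series": [[-1, [-1, 0, -0.2], 0], [-1, [-1, 0, -0.2], 0], [-1, [-1, 0, -0.2], 0], [-1, [-1, 0, -0.2], 0], [-1, [-1, 0, -0.2], 0]]}}

```text
t: 21.65
tool_pos: [0.7763, -0.1252, 0.4534]
tool_rot: [-3.141, 0.0, 2.981]
contact_force: [0.4, 0.5, -0.0]
width: 0.0452
```

Emit:
{"api": "drive_tool", "payload": {"series": [[-1, [-1, 0, -0.2], 0], [-1, [-1, 0, -0.2], 0], [-1, [-1, 0, -0.2], 0], [-1, [-1, 0, -0.2], 0], [-1, [-1, 0, -0.2], 0]]}}

```text
t: 22.15
tool_pos: [0.875, -0.1412, 0.4737]
tool_rot: [-3.141, 0.0, 2.981]
contact_force: [0.8, 0.1, -0.7]
width: 0.0449
```

Emit:
{"api": "drive_tool", "payload": {"series": [[-1, [-1, 0, -0.3], 0], [-1, [-1, 0, -0.3], 0], [-1, [-1, 0, -0.3], 0], [-1, [-1, 0, -0.3], 0], [-1, [-1, 0, -0.3], 0]]}}

```text
t: 22.65
tool_pos: [0.9225, -0.149, 0.4767]
tool_rot: [-3.14, 0.051, 2.981]
contact_force: [-0.5, 0.4, 0.7]
width: 0.0454
```

Emit:
{"api": "drive_tool", "payload": {"series": [[-1, [-1, 0, -0.5], 0], [-1, [-1, 0, -0.5], 0], [-1, [-1, 0, -0.5], 0], [-1, [-1, 0, -0.5], 0], [-1, [-1, 0, -0.5], 0]]}}

```text
t: 23.15
tool_pos: [0.9397, -0.152, 0.4868]
tool_rot: [-3.141, 0.122, 2.981]
contact_force: [-0.9, -0.0, -0.9]
width: 0.0449
```

```bash
python3 -c "
from bench import *
s=read_state();print(s['joints'],s['tool_pos'],s['tool_rot'])"
```

```text
[-0.18722666  0.86524946  0.31177971  0.00228827  1.84248897 -1.5965331 ] [ 0.93969557 -0.15197083  0.48682056] [-3.14056376  0.12208932  2.98091445]
```

Emit:
{"api": "drive_tool", "payload": {"series": [[-1, [-1, 0, -1], 0], [-1, [-1, 0, -1], 0], [-1, [-1, 0, -1], 0], [-1, [-1, 0, -1], 0], [-1, [-1, 0, -1], 0]]}}

```text
t: 23.65
tool_pos: [0.9331, -0.1508, 0.5446]
tool_rot: [-3.141, 0.21, 2.981]
contact_force: [0.9, -0.2, -0.9]
width: 0.0447
```

Emit:
{"api": "drive_tool", "payload": {"series": [[-1, [-1, 0, -0.6], 0], [-1, [-1, 0, -0.6], 0], [-1, [-1, 0, -0.6], 0], [-1, [-1, 0, -0.6], 0], [-1, [-1, 0, -0.6], 0]]}}

```text
t: 24.15
tool_pos: [0.941, -0.1521, 0.5711]
tool_rot: [-3.141, 0.284, 2.981]
contact_force: [0.2, 0.2, -0.9]
width: 0.0449
```

Emit:
{"api": "drive_tool", "payload": {"series": [[-1, [-1, 0, -0.7], 0], [-1, [-1, 0, -0.7], 0], [-1, [-1, 0, -0.7], 0], [-1, [-1, 0, -0.7], 0], [-1, [-1, 0, -0.7], 0]]}}

```text
t: 24.65
tool_pos: [0.9392, -0.1518, 0.6138]
tool_rot: [-3.141, 0.365, 2.981]
contact_force: [0.3, -0.4, -1.0]
width: 0.0452
```

Emit:
{"api": "drive_tool", "payload": {"series": [[-1, [-1, 0, -0.5], 0], [-1, [-1, 0, -0.5], 0], [-1, [-1, 0, -0.5], 0], [-1, [-1, 0, -0.5], 0], [-1, [-1, 0, -0.5], 0]]}}

```text
t: 25.15
tool_pos: [0.9446, -0.1527, 0.6426]
tool_rot: [-3.141, 0.439, 2.981]
contact_force: [0.4, 0.2, -1.7]
width: 0.0451
```

Emit:
{"api": "drive_tool", "payload": {"series": [[-1, [-1, 0, -0.3], 0], [-1, [-1, 0, -0.3], 0], [-1, [-1, 0, -0.3], 0], [-1, [-1, 0, -0.3], 0], [-1, [-1, 0, -0.3], 0]]}}

```text
t: 25.65
tool_pos: [0.9571, -0.1547, 0.6618]
tool_rot: [-3.14, 0.51, 2.981]
contact_force: [-1.0, -0.3, -1.3]
width: 0.0451
```

Emit:
{"api": "drive_tool", "payload": {"series": [[-1, [-1, 0, -0.2], 0], [-1, [-1, 0, -0.2], 0], [-1, [-1, 0, -0.2], 0], [-1, [-1, 0, -0.2], 0], [-1, [-1, 0, -0.2], 0]]}}

```text
t: 26.15
tool_pos: [0.9714, -0.157, 0.6787]
tool_rot: [-3.14, 0.58, 2.981]
contact_force: [0.4, 0.2, 0.7]
width: 0.0448
```

Emit:
{"api": "drive_tool", "payload": {"series": [[-1, [-1, 0, -0.2], 0], [-1, [-0.9, 0, -0.2], 0]]}}

```text
t: 26.35
tool_pos: [0.9755, -0.1577, 0.6868]
tool_rot: [-3.14, 0.607, 2.981]
contact_force: [0.6, -0.5, -0.8]
width: 0.0453
```

```bash
python3 -c "
from bench import *
s=read_state();print(s['joints'],s['tool_pos'],s['tool_rot'])"
```

```text
[-0.19062798  0.69593152  0.31192746  0.01625147  1.52659083 -1.59655903] [ 0.97546651 -0.15766463  0.68682584] [-3.14042614  0.60733739  2.98146069]
```

```bash
cat > goto.py <<'E'
from h import *
p=np.load("pack.npy");th=np.radians(35)
def RS(yaw): return Ro.from_euler('z',yaw).as_matrix()@Ro.from_euler('y',-th).as_matrix()
def delta(target):
    s=read_state();R=Ro.from_euler('xyz',s['tool_rot']).as_matrix()
    return R.T@(np.array(target)-s['tool_pos'])/.02
if __name__=="__main__":
    k=p[:3];S=RS(p[3]);n=S[:,2]
    s=read_state();R=Ro.from_euler('xyz',s['tool_rot']).as_matrix()
    print("err rot (switch axes)",Ro.from_matrix(S.T@R@np.diag([-1,1,-1])).as_rotvec())
    for h in (.04,):
        T=k+n*(.088+h);print(T,delta(T))
    c=read_camera("wrist");Mi=np.linalg.inv(c["mount"])
    for q in [(0,0,.088),(0,.012,.088),(0,-.012,.088),(0,0,.13),(0,0,.015)]:
        P=(Mi@np.r_[q,1])[:3]
        print(q,cv2.projectPoints(P.reshape(1,3),np.zeros(3),np.zeros(3),c["intrinsics"],c["dist_coeffs"])[0].ravel())
    cv2.imwrite("pics/w6.png",c["img"][:,:,::-1])
E
python3 goto.py
```

```text
err rot (switch axes) [-0.00036576  0.00352718  0.00114996]
[ 0.56169843 -0.12725917  0.26153395] [29.10575562 -1.7912984   5.67014197]
(0, 0, 0.088) [280.21012802 220.84244686]
(0, 0.012, 0.088) [297.50232051 220.83595434]
(0, -0.012, 0.088) [262.91836229 220.84494355]
(0, 0, 0.13) [280.42282073 204.9143643 ]
(0, 0, 0.015) [279.5649052  269.28990562]
```

View pics/w6.png

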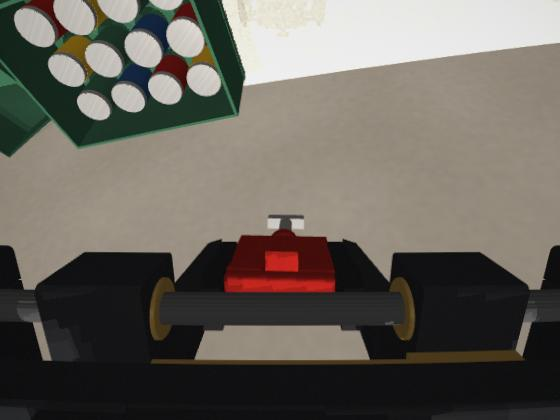

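The wrist view shows the key held with its blade tip at about (286,218). A key straight in the jaws should show at (280,221), so I'll zoom in.

Run:
```python
import cv2
im=cv2.imread("pics/w6.png")[195:310,215:350]
cv2.imwrite("pics/w6z.png",cv2.resize(im,None,fx=5.5,fy=5,interpolation=cv2.INTER_CUBIC))
```

```text
(no output)
```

View pics/w6z.png

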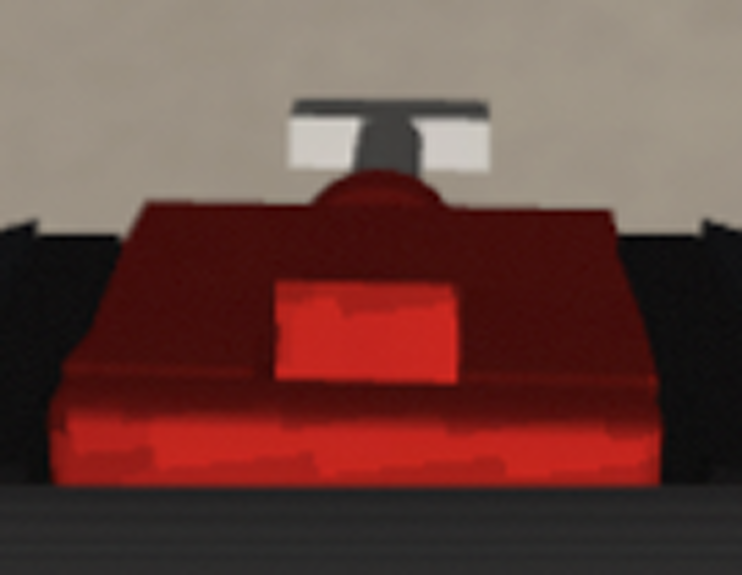

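```bash
cat > inhand.py <<'E'
from h import *
from bench import *
c=read_camera("wrist")
M=lambda u,v:((u+.5)/5.5-.5+215,(v+.5)/5-.5+195)
# tool-like key frame: x=tool x, y = tool y, z = tool z, origin bow centre
pts=[((6,-23,23),M(145,203)),((6,23,23),M(612,210)),((6,-23,-23),M(65,372)),((6,23,-23),M(657,383)),
((3.5,-12,61),M(289,119)),((3.5,12,61),M(490,119)),((-3.5,-12,61),M(289,170)),((-3.5,12,61),M(490,171)),
((2.5,-11,73),M(293,100)),((2.5,11,73),M(488,101))]
P=np.array([a for a,_ in pts],float)/1000;U=np.array([b for _,b in pts])
T0=np.eye(4);T0[2,3]=.015
C0=np.linalg.inv(c["mount"])@T0
ok,r,t=cv2.solvePnP(P,U,c["intrinsics"],c["dist_coeffs"],cv2.Rodrigues(C0[:3,:3])[0],C0[:3,3].copy().reshape(3,1),useExtrinsicGuess=True)
print(np.round(cv2.projectPoints(P,r,t,c["intrinsics"],c["dist_coeffs"])[0].reshape(-1,2)-U,1).tolist())
T=np.eye(4);T[:3,:3]=cv2.Rodrigues(r)[0];T[:3,3]=t.ravel()
K=c["mount"]@T
print("bow in tool",K[:3,3],"rot",Ro.from_matrix(K[:3,:3]).as_rotvec(),"tip",(K@[0,0,.073,1])[:3])
E
python3 inhand.py
```

```text
[[1.6, -1.7], [-1.2, -1.9], [-1.2, 0.8], [1.1, 0.7], [0.5, 0.2], [-0.7, 0.7], [0.6, -0.2], [-0.9, 0.1], [2.5, 0.6], [-2.2, 0.7]]
bow in tool [0.00048689 0.00108255 0.02273327] rot [-0.03872184 -0.01901946  0.00109144] tip [-0.00090264  0.00390761  0.09566535]
```

The key's tip sits about 4 mm off axis along the jaw direction, a lean of about 2.5°. I'll grip harder and allow for it. Now travelling to above the keyhole.

Emit:
{"api": "drive_tool", "payload": {"series": [[-1, [1, 0, 0.2], 0], [-1, [1, -0.1, 0.2], 0], [-1, [1, -0.1, 0.2], 0], [-1, [1, -0.1, 0.2], 0], [-1, [1, 0, 0.2], 0]], "grip_force": 60}}

```text
t: 26.95
tool_pos: [0.9034, -0.1524, 0.6127]
tool_rot: [-3.14, 0.606, 2.981]
contact_force: [0.6, -0.6, -0.7]
width: 0.045
```

Emit:
{"api": "drive_tool", "payload": {"series": [[-1, [1, -0.1, 0.2], 0], [-1, [1, -0.1, 0.2], 0], [-1, [1, -0.1, 0.2], 0], [-1, [1, -0.1, 0.2], 0], [-1, [1, -0.1, 0.2], 0]]}}

```text
t: 27.45
tool_pos: [0.832, -0.1508, 0.5392]
tool_rot: [-3.14, 0.606, 2.982]
contact_force: [0.5, 0.6, -0.9]
width: 0.0455
```

Emit:
{"api": "drive_tool", "payload": {"series": [[-1, [1, -0.1, 0.2], 0], [-1, [1, -0.1, 0.2], 0], [-1, [1, -0.1, 0.2], 0], [-1, [1, -0.1, 0.2], 0], [-1, [1, -0.1, 0.2], 0]]}}

```text
t: 27.95
tool_pos: [0.7606, -0.1494, 0.4659]
tool_rot: [-3.14, 0.606, 2.982]
contact_force: [0.2, -0.1, -0.7]
width: 0.0447
```

Emit:
{"api": "drive_tool", "payload": {"series": [[-1, [1, -0.1, 0.2], 0], [-1, [1, -0.1, 0.2], 0], [-1, [1, -0.1, 0.2], 0], [-1, [1, -0.1, 0.2], 0], [-1, [1, -0.1, 0.2], 0]]}}

```text
t: 28.45
tool_pos: [0.6892, -0.148, 0.3926]
tool_rot: [-3.14, 0.607, 2.982]
contact_force: [-0.1, 0.7, -0.3]
width: 0.0448
```

Emit:
{"api": "drive_tool", "payload": {"series": [[-1, [1, 0, 0.2], 0], [-1, [1, 0, 0.2], 0], [-1, [1, 0, 0.2], 0], [-1, [1, 0, 0.2], 0], [-1, [1, 0, 0.2], 0]]}}

```text
t: 28.95
tool_pos: [0.6194, -0.1367, 0.3192]
tool_rot: [-3.14, 0.607, 2.982]
contact_force: [-0.2, -1.2, -0.4]
width: 0.0446
```

```bash
python3 goto.py | head -2
```

```text
err rot (switch axes) [-0.00042562  0.00407479  0.00128493]
[ 0.56169843 -0.12725917  0.26153395] [4.0449213  0.00750888 0.70345086]
```

Emit:
{"api": "drive_tool", "payload": {"series": [[-1, [1, -0.1, 0], 0], [-1, [1, -0.1, 0], 0], [-1, [1, 0, 0.2], 0], [-1, [1, 0, 0.2], 0], [-1, [0, 0, 0], 0]]}}

```text
t: 29.5
tool_pos: [0.5567, -0.1304, 0.2646]
tool_rot: [-3.141, 0.602, 2.981]
contact_force: [-0.1, 0.5, -1.0]
width: 0.0447
```

```bash
python3 goto.py | head -2
python3 - <<'E'
from h import *
c=cam("wrist");pickle.dump(c,open("cw7.pkl","wb"));save(c,"w7.png")
save(c,"w7z.png",(215,160,350,300),4)
a=cam("scene");save(a,"s7z.png",(120,90,260,190),5)
E
```

```text
err rot (switch axes) [0.00024688 0.00925763 0.00063077]
[ 0.56169843 -0.12725917  0.26153395] [-0.09457425  0.19438363  0.25163318]
```

View pics/w7.png

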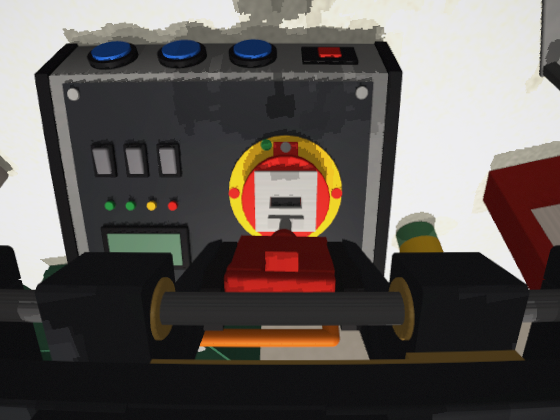

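View pics/w7z.png

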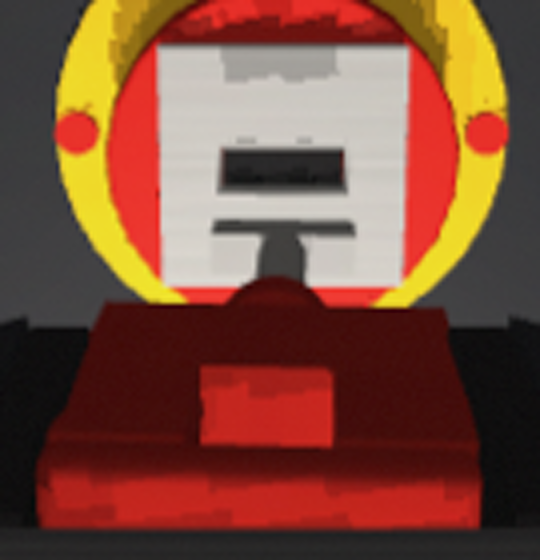

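View pics/s7z.png

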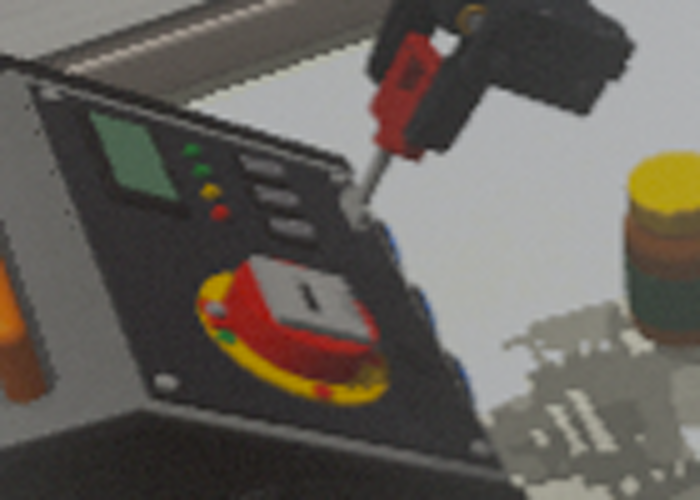

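```bash
cat > rel.py <<'E'
from goto import *
c=pickle.load(open("cw7.pkl","rb"));cc=read_camera("wrist");mount=cc["mount"]
m=lambda u,v:np.array([(u+.5)/4-.5+215,(v+.5)/4-.5+160])
print("model keyhole px",proj(c,p[:3]),"obs",m(282.5,170.5))
S=RS(p[3]);dots=[p[:3]+S@np.array([p[4],y,-p[6]]) for y in(p[5],-p[5])];print("dots",proj(c,dots),m(487,133),m(77,133))
# key: fit x0,y0,z0 (tip) and lean about x, lean about y
obs=[((3.5,-12,-12),m(213,236)),((3.5,12,-12),m(355,236)),((2.5,-11,0),m(216,222)),((2.5,11,0),m(352,222)),
     ((6,-23,-50),m(107,303)),((6,23,-50),m(445,309)),((6,-23,-96),m(48,436)),((6,23,-96),m(480,444))]
Mi=np.linalg.inv(mount)
def f(q,n=8):
    R=Ro.from_rotvec([q[3],q[4],q[5]]).as_matrix();out=[]
    for P,uv in obs[:n]:
        t=np.array(q[:3])+R@np.array(P)/1000
        C=(Mi@np.r_[t,1])[:3]
        out.append(cv2.projectPoints(C.reshape(1,3),np.zeros(3),np.zeros(3),c["K"],c["d"])[0].ravel()-uv)
    return np.concatenate(out)
r=least_squares(f,[0,.004,.088,0,0,0],loss='soft_l1');print("key tip in tool",np.round(r.x,4),np.round(r.fun,1))
g=lambda q:np.r_[f([q[0],q[1],.088,-.045,0,0],4)]
r2=least_squares(g,[0,.004]);print("with z=.088:",r2.x,np.round(r2.fun,1))
E
python3 rel.py
```

```text
model keyhole px [[285.38917764 203.82630918]] obs [285.25 202.25]
dots [[336.64827136 192.88497866]
 [233.45958892 192.82627687]] [336.375 192.875] [233.875 192.875]
key tip in tool [-0.0013  0.0041  0.0966 -0.0387 -0.0216 -0.0009] [ 0.1  0.1 -0.2  0.4  2.1  0.2 -1.4  0.5  1.7 -2.  -1.1 -2.5 -0.6  0.5
  0.5  0.3]
with z=.088: [0.00181303 0.0039227 ] [-0.9 -0.   0.4  0.5  1.4 -0.4 -0.8 -0. ]
```

The view is clear: slot centre at (285,202), tip at (286,216), and the dots match the model to 0.3 px. Move closer, then compare tip and slot again.

Emit:
{"api": "drive_tool", "payload": {"series": [[-1, [0, 0, 0.6], 0], [-1, [0, 0, 0.6], 0], [-1, [0, 0, 0], 0]]}}

```text
t: 30.0
tool_pos: [0.5726, -0.1331, 0.2451]
tool_rot: [-3.141, 0.603, 2.981]
contact_force: [0.3, 0.0, -0.4]
width: 0.0447
```

Run:
```python
from goto import *
s=read_state();print(s['tool_pos'],s['tool_rot'],s['contact_force'])
c=cam("wrist");pickle.dump(c,open("cw8.pkl","wb"))
save(c,"w8z.png",(215,160,350,300),4)
print(proj(c,p[:3]))
```

```text
[ 0.57260393 -0.13306321  0.2451061 ] [-3.14116847  0.60270783  2.98128475] [ 0.33447704  0.04089952 -0.38244764]
[[285.54406439 213.54850688]]
```

View pics/w8z.png

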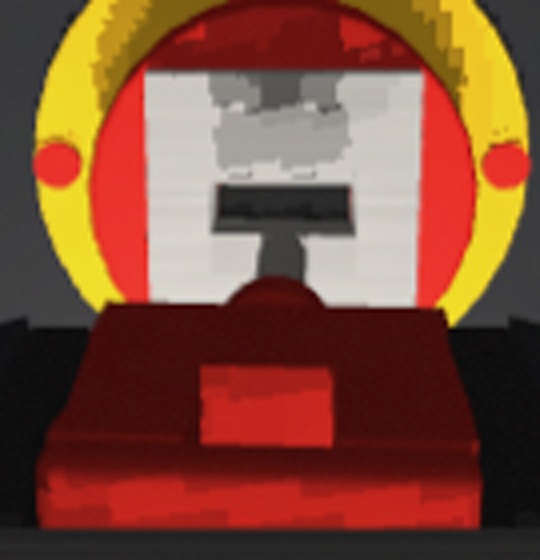

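Emit:
{"api": "drive_tool", "payload": {"series": [[-1, [0, 0, 0.2], 0], [-1, [0, 0, 0.2], 0], [-1, [0, 0, 0.1], 0], [-1, [0, 0, 0], 0]]}}

```text
t: 30.45
tool_pos: [0.5782, -0.1342, 0.239]
tool_rot: [-3.141, 0.606, 2.981]
contact_force: [0.4, 0.6, -0.3]
width: 0.0448
```

```bash
cat > look.py <<'E'
from goto import *
import sys
s=read_state();S=RS(p[3]);d=S.T@(s['tool_pos']-p[:3])*1000
f=S.T@s['contact_force'];print("TCP in switch mm",np.round(d,2),"F switch",np.round(f,1),"tq",np.round(s['wrist_torque'],2),"rot",s['tool_rot'],"q6",s['joints'][5])
if len(sys.argv)>1:
    c=cam("wrist");pickle.dump(c,open(f"c{sys.argv[1]}.pkl","wb"));save(c,f"{sys.argv[1]}.png",(215,160,350,300),4)
E
python3 look.py w9z
```

```text
TCP in switch mm [ 1.32 -4.17 99.62] F switch [ 0.   0.7 -0.4] tq [0.11 0.22 0.02] rot [-3.14053006  0.6058427   2.98141723] q6 -1.8586467941566498
```

View pics/w9z.png

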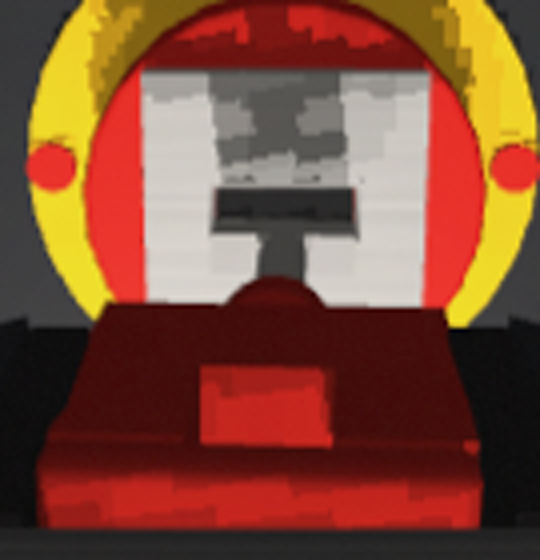

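The slot's near edge shows at v≈187 in the crop, with the blade overlapping it. The tip is drifting about 2 mm upslope, so I'll correct that and creep in.

Emit:
{"api": "drive_tool", "payload": {"series": [[-1, [0.1, 0, 0], 0], [-1, [0, 0, 0.1], 0], [-1, [0, 0, 0], 0]]}}

```text
t: 30.8
tool_pos: [0.5776, -0.1341, 0.2364]
tool_rot: [-3.14, 0.606, 2.981]
contact_force: [-0.6, 0.1, -0.6]
width: 0.0448
```

```bash
python3 look.py w10z
```

```text
TCP in switch mm [-0.68 -4.19 97.8 ] F switch [-0.9  0.  -0.1] tq [ 0.11  0.19 -0.04] rot [-3.14045798  0.60612814  2.98144049] q6 -1.8612742970754599
```

View pics/w10z.png

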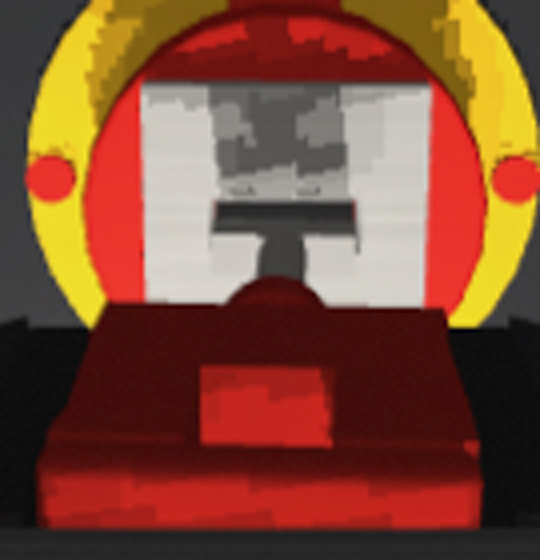

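Emit:
{"api": "drive_tool", "payload": {"series": [[-1, [0, 0, 0.1], 0], [-1, [0, 0, 0.1], 0], [-1, [0, 0, 0], 0]]}}

```text
t: 31.15
tool_pos: [0.5799, -0.1344, 0.2329]
tool_rot: [-3.141, 0.606, 2.981]
contact_force: [0.1, 0.5, 0.2]
width: 0.0448
```

```bash
python3 look.py w11z
```

```text
TCP in switch mm [-0.69 -4.16 93.59] F switch [0.1 0.5 0.2] tq [ 0.1   0.16 -0.02] rot [-3.14052732  0.60579489  2.98146329] q6 -1.8627929333260844
```

View pics/w11z.png

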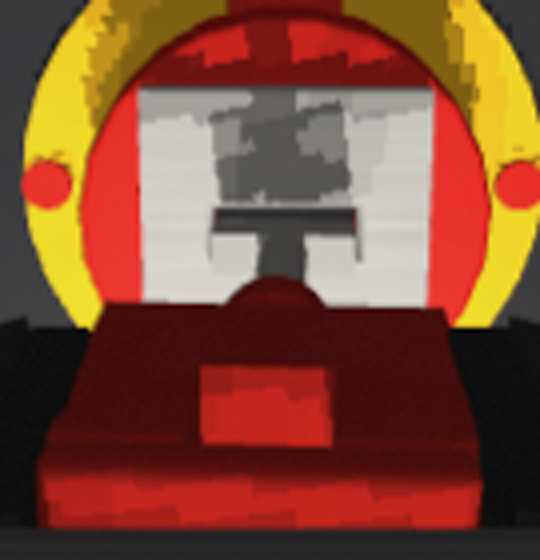

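Emit:
{"api": "drive_tool", "payload": {"series": [[-1, [0, 0, 0.1], 0], [-1, [0, 0, 0.1], 0], [-1, [0, 0, 0], 0]]}}

```text
t: 31.5
tool_pos: [0.5822, -0.1348, 0.2296]
tool_rot: [-3.14, 0.606, 2.982]
contact_force: [-0.7, 0.3, -0.7]
width: 0.0451
```

```bash
python3 look.py w12z
```

```text
TCP in switch mm [-0.76 -4.15 89.58] F switch [-1.   0.2 -0.2] tq [0.13 0.18 0.07] rot [-3.14048732  0.6057499   2.98153357] q6 -1.864413625310668
```

View pics/w12z.png

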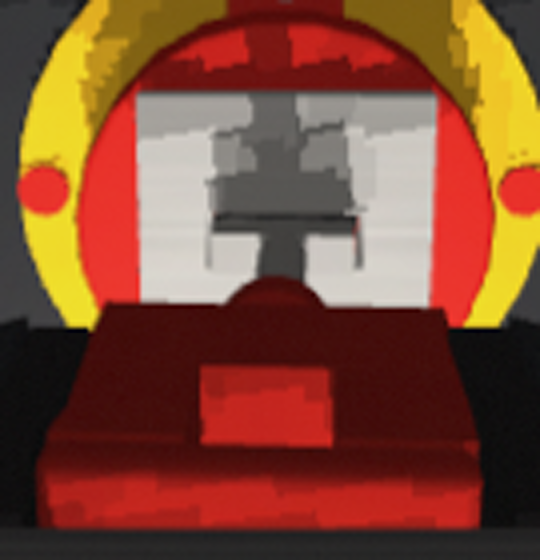

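The tip is at the slot mouth with no force yet. I'll trim 0.6 mm upslope and continue gently.

Emit:
{"api": "drive_tool", "payload": {"series": [[-1, [-0.03, 0, 0.1], 0], [-1, [0, 0, 0.1], 0], [-1, [0, 0, 0], 0]]}}

```text
t: 31.85
tool_pos: [0.5849, -0.1353, 0.2268]
tool_rot: [-3.14, 0.606, 2.982]
contact_force: [-0.3, 0.2, -0.3]
width: 0.045
```

```bash
python3 look.py w13z
```

```text
TCP in switch mm [-0.1  -4.15 85.61] F switch [-0.4  0.2 -0. ] tq [ 0.05  0.22 -0.03] rot [-3.14049934  0.60588328  2.98150394] q6 -1.8655118078402178
```

View pics/w13z.png

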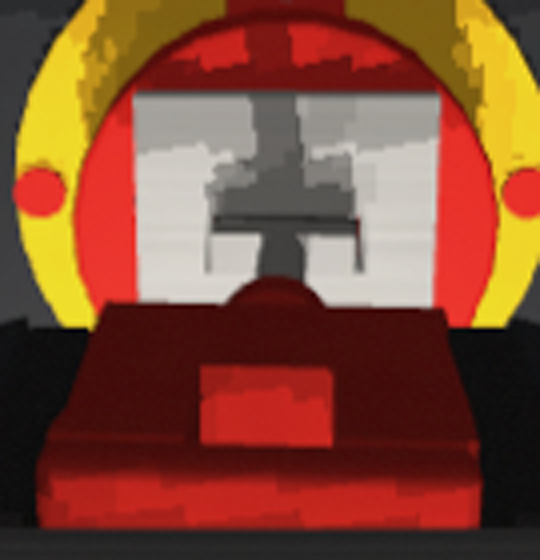

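Emit:
{"api": "drive_tool", "payload": {"series": [[-1, [0, 0, 0.1], 0], [-1, [0, 0, 0.1], 0], [-1, [0, 0, 0], 0]]}}

```text
t: 32.2
tool_pos: [0.5874, -0.1357, 0.2237]
tool_rot: [-3.14, 0.606, 2.981]
contact_force: [-0.6, -0.9, -0.5]
width: 0.0448
```

```bash
python3 look.py w14z
```

```text
TCP in switch mm [ 0.17 -4.2  81.7 ] F switch [-0.6 -1.  -0.2] tq [0.05 0.05 0.02] rot [-3.1404017   0.60647772  2.98147396] q6 -1.8672684181738581
```

View pics/w14z.png

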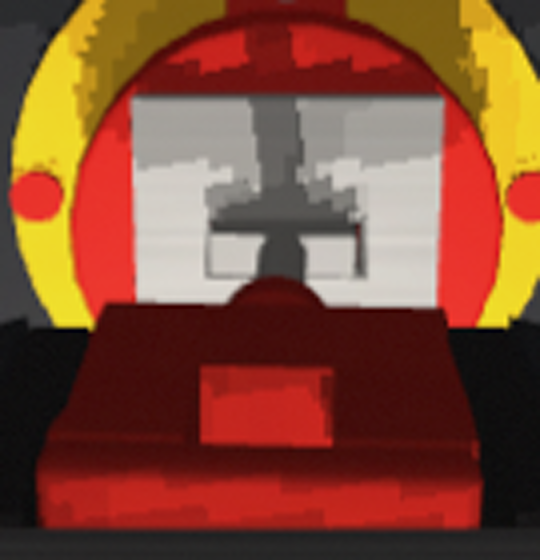

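The blade is inside the slot and no force shows. Continue to the plunger, with a 0.4 mm trim in y.

Emit:
{"api": "drive_tool", "payload": {"series": [[-1, [0, 0.02, 0.1], 0], [-1, [0, 0, 0.1], 0], [-1, [0, 0, 0], 0]]}}

```text
t: 32.55
tool_pos: [0.5897, -0.1356, 0.2204]
tool_rot: [-3.14, 0.606, 2.981]
contact_force: [0.1, 0.1, 0.7]
width: 0.0447
```

```bash
python3 look.py
```

```text
TCP in switch mm [ 0.14 -3.77 77.7 ] F switch [0.5 0.1 0.5] tq [ 0.07  0.08 -0.03] rot [-3.14042229  0.60646286  2.98148372] q6 -1.867265768339522
```

Emit:
{"api": "drive_tool", "payload": {"series": [[-1, [0, 0, 0.1], 0], [-1, [0, 0, 0.1], 0], [-1, [0, 0, 0], 0]]}}

```text
t: 32.85
tool_pos: [0.592, -0.136, 0.2174]
tool_rot: [-3.14, 0.607, 2.981]
contact_force: [-0.6, -0.3, 1.5]
width: 0.0452
```

```bash
python3 look.py w15z
```

```text
TCP in switch mm [ 0.33 -3.77 73.87] F switch [ 0.4 -0.4  1.6] tq [0.13 0.1  0.02] rot [-3.14046949  0.60668843  2.98144518] q6 -1.8690822395320066
```

View pics/w15z.png

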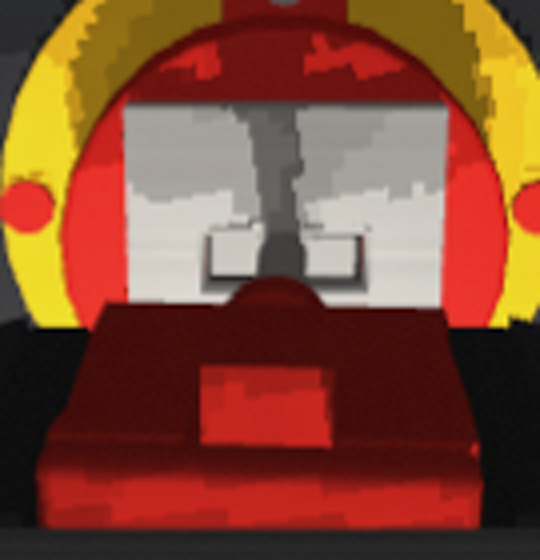

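The shoulder is now about level with the face, with a first 1.6 N. Keep pushing and watch the spring force.

Emit:
{"api": "drive_tool", "payload": {"series": [[-1, [-0.02, 0, 0.1], 0], [-1, [0, 0, 0.1], 0], [-1, [0, 0, 0], 0]]}}

```text
t: 33.2
tool_pos: [0.5945, -0.1365, 0.2143]
tool_rot: [-3.14, 0.607, 2.981]
contact_force: [-4.0, 0.0, 2.9]
width: 0.045
```

```bash
python3 look.py
```

```text
TCP in switch mm [ 0.6  -3.82 69.91] F switch [-1.5 -0.6  4.6] tq [0.14 0.27 0.  ] rot [-3.14042815  0.60655572  2.98143018] q6 -1.8706333216657849
```

Emit:
{"api": "drive_tool", "payload": {"series": [[-1, [0, 0, 0.1], 0], [-1, [0, 0, 0.1], 0], [-1, [0, 0, 0], 0]]}}

```text
t: 33.5
tool_pos: [0.5967, -0.1368, 0.2112]
tool_rot: [-3.14, 0.607, 2.982]
contact_force: [-5.4, 0.6, 5.3]
width: 0.045
```

```bash
python3 look.py w16z
```

```text
TCP in switch mm [ 0.73 -3.79 66.07] F switch [-1.4 -0.3  7.4] tq [ 0.1   0.4  -0.06] rot [-3.14040821  0.60674558  2.98153788] q6 -1.8726497848746695
```

View pics/w16z.png

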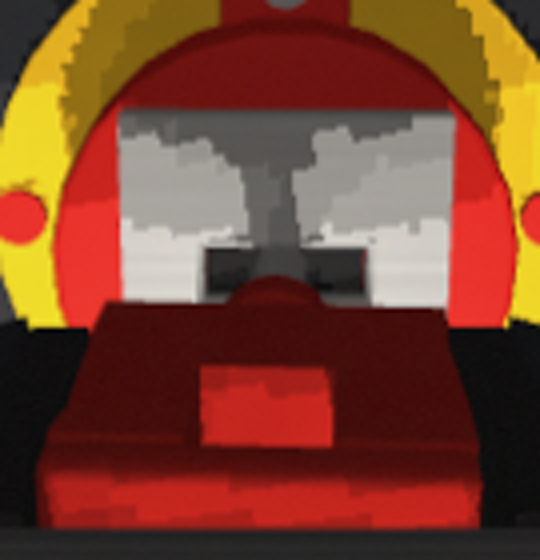

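The spring force is 7.4 N, so the plunger is about 4.5 mm in. Push about 2.6 mm more, then start turning. The keyhole lies about 3.8 mm from the TCP along tool y, so each turning row needs a small x shift.

Emit:
{"api": "drive_tool", "payload": {"series": [[-1, [0, 0, 0.07], 0], [-1, [0, 0, 0.06], 0], [-1, [0, 0, 0], 0]]}}

```text
t: 33.85
tool_pos: [0.5983, -0.1371, 0.2112]
tool_rot: [-3.14, 0.608, 2.982]
contact_force: [-18.2, 3.3, 19.0]
width: 0.0449
```

Emit:
{"api": "drive_tool", "payload": {"series": [[-1, [0.01, 0, 0], 0.5], [-1, [0.01, 0, 0], 0.5], [-1, [0.01, 0, 0], 0.5], [-1, [0, 0, 0], 0]]}}

```text
t: 34.25
tool_pos: [0.5981, -0.1373, 0.2112]
tool_rot: [3.06, 0.605, 2.836]
contact_force: [-16.1, 0.9, 17.5]
width: 0.0445
```

```bash
python3 look.py
```

```text
TCP in switch mm [ 1.91 -4.06 65.23] F switch [-3.1 -1.7 23.5] tq [0.02 0.88 0.03] rot [3.06005684 0.60466084 2.83572202] q6 -1.7539281393233939
```

That's the plunger's stop, at 23 N. Ease back about 1.4 mm and keep turning.

Emit:
{"api": "drive_tool", "payload": {"series": [[-1, [0, 0, -0.07], 0], [-1, [0.01, 0, 0], 0.5], [-1, [0.01, 0, 0], 0.5], [-1, [0, 0, 0], 0]]}}

```text
t: 34.65
tool_pos: [0.5972, -0.1372, 0.2112]
tool_rot: [3.006, 0.596, 2.739]
contact_force: [-7.4, -0.2, 9.7]
width: 0.0447
```

```bash
python3 look.py w17z
```

```text
TCP in switch mm [ 1.15 -4.1  65.7 ] F switch [-0.4 -1.4 12.1] tq [-0.14  0.36  0.02] rot [3.00564327 0.59581937 2.73896601] q6 -1.6733295187648531
```

View pics/w17z.png

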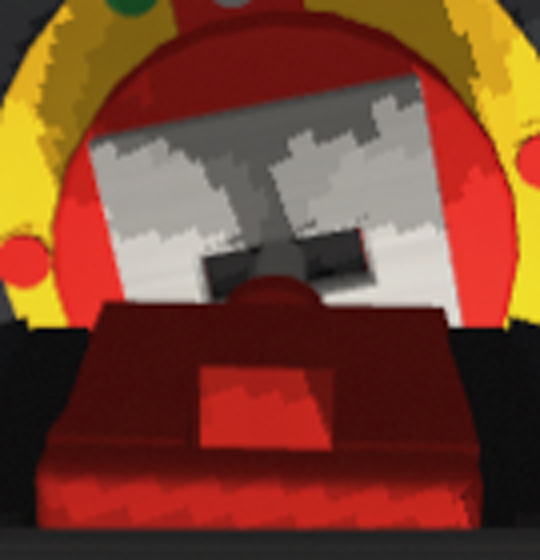

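Emit:
{"api": "drive_tool", "payload": {"series": [[-1, [0.02, 0, 0], 0.7], [-1, [0.01, 0, 0], 0.7], [-1, [0.01, 0, 0], 0.7], [-1, [0.01, 0, 0], 0.7], [-1, [0, 0, 0], 0]]}}

```text
t: 35.2
tool_pos: [0.5965, -0.1371, 0.2107]
tool_rot: [2.864, 0.55, 2.478]
contact_force: [-7.8, -1.6, 9.6]
width: 0.0447
```

```bash
cat >> look.py <<'E'
R=Ro.from_euler('xyz',s['tool_rot']).as_matrix();Q=S.T@R@np.diag([-1,1,-1]);print("turn",Ro.from_matrix(Q).as_rotvec(),"tq tool",np.round(R.T@s['wrist_torque'],2),"F tool",np.round(R.T@s['contact_force'],1))
E
python3 look.py w18z
```

```text
TCP in switch mm [ 0.29 -4.13 65.69] F switch [-0.6 -2.8 12.2] tq [-0.36  0.36 -0.18] rot [2.86373913 0.54983282 2.4776077 ] q6 -1.4488187414296594
turn [-0.00186009  0.00096752 -0.42310961] tq tool [ 0.52  0.09 -0.08] F tool [ -0.6  -2.8 -12.2]
```

View pics/w18z.png

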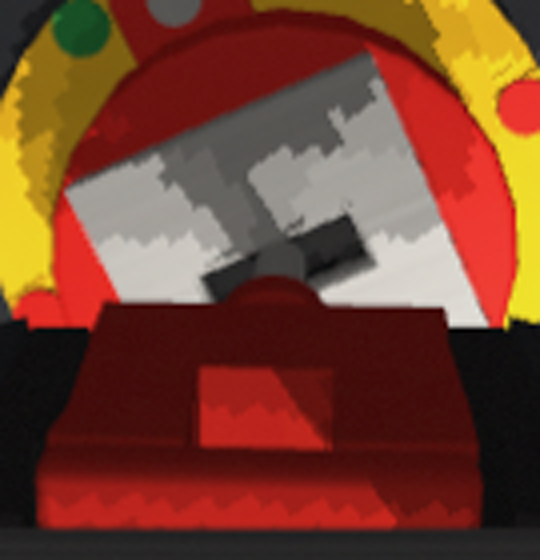

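It has turned 0.42 rad, with about 0.1 N m resisting. Continue.

Emit:
{"api": "drive_tool", "payload": {"series": [[-1, [0.01, 0, 0], 0.8], [-1, [0.01, 0, 0], 0.8], [-1, [0.01, 0, 0], 0.8], [-1, [0.01, 0, 0], 0.8], [-1, [0.02, 0, 0], 0.8]]}}

```text
t: 35.75
tool_pos: [0.5957, -0.1366, 0.21]
tool_rot: [2.701, 0.436, 2.136]
contact_force: [-8.8, -3.6, 10.1]
width: 0.0445
```

```bash
python3 look.py w19z
```

```text
TCP in switch mm [-0.85 -3.78 65.71] F switch [-0.9 -5.  12.9] tq [-0.75  0.57 -0.4 ] rot [2.70117558 0.43580564 2.13610906] q6 -1.12549630585985
turn [-2.53021702e-03  6.87046323e-04 -7.44259765e-01] tq tool [ 0.96 -0.29 -0.15] F tool [ -2.7  -4.3 -12.9]
```

View pics/w19z.png

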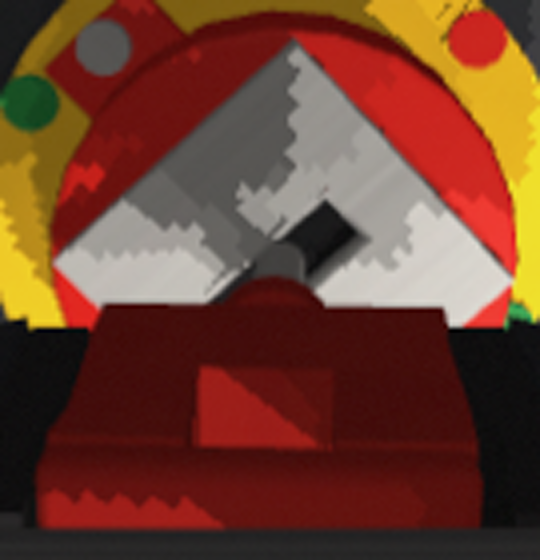

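A side force of 5 N is building, so I'll follow it while turning.

Emit:
{"api": "drive_tool", "payload": {"series": [[-1, [-0.01, -0.03, 0], 0.8], [-1, [0, -0.01, 0], 0.8], [-1, [0.01, -0.01, 0], 0.8], [-1, [0, 0, 0], 0]]}}

```text
t: 36.2
tool_pos: [0.5952, -0.1367, 0.2097]
tool_rot: [2.63, 0.348, 1.952]
contact_force: [-7.3, 0.3, 9.4]
width: 0.0448
```

```bash
python3 look.py w20z
```

```text
TCP in switch mm [-1.38 -3.96 65.69] F switch [-0.6 -0.9 11.9] tq [-0.15  0.33 -0.16] rot [2.63012537 0.34750738 1.95242434] q6 -0.9386279708537419
turn [-1.77920017e-03  6.22467509e-04 -9.35519306e-01] tq tool [ 0.4  -0.02  0.01] F tool [ -0.4  -1.  -11.9]
```

View pics/w20z.png

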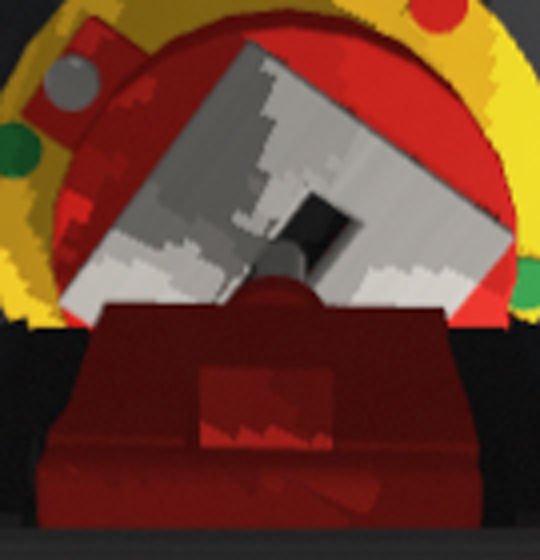

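Emit:
{"api": "drive_tool", "payload": {"series": [[-1, [0, -0.01, 0], 0.8], [-1, [0.01, -0.01, 0], 0.8], [-1, [0.01, -0.01, 0], 0.8], [-1, [0.01, -0.01, 0], 0.8]]}}

```text
t: 36.65
tool_pos: [0.5946, -0.1364, 0.2093]
tool_rot: [2.566, 0.214, 1.723]
contact_force: [-6.3, 0.3, 9.2]
width: 0.0448
```

```bash
python3 look.py
```

```text
TCP in switch mm [-2.12 -3.72 65.72] F switch [ 0.2 -0.7 11.1] tq [-0.15  0.11  0.04] rot [2.56584991 0.21393086 1.72339996] q6 -0.6819448742143525
turn [-1.52770549e-03  1.17237488e-04 -1.19273982e+00] tq tool [ 0.12 -0.07 -0.13] F tool [ -0.8  -0.1 -11.1]
```

Emit:
{"api": "drive_tool", "payload": {"series": [[-1, [0.01, 0, 0], 0.6], [-1, [0, 0, 0], 0.6], [-1, [0, 0, 0], 0.4], [-1, [0, 0, 0], 0]]}}

```text
t: 37.05
tool_pos: [0.5945, -0.1361, 0.2092]
tool_rot: [2.547, 0.144, 1.617]
contact_force: [-6.6, 0.7, 8.6]
width: 0.0447
```

```bash
python3 look.py w21z
```

```text
TCP in switch mm [-2.33 -3.46 65.72] F switch [-0.5 -0.4 10.9] tq [-0.17  0.25  0.15] rot [2.5471778  0.14423025 1.61699001] q6 -0.5552389874346397
turn [-1.70006466e-03  3.99323800e-04 -1.31850459e+00] tq tool [ 0.24 -0.02 -0.24] F tool [ -0.2  -0.6 -10.9]
```

View pics/w21z.png

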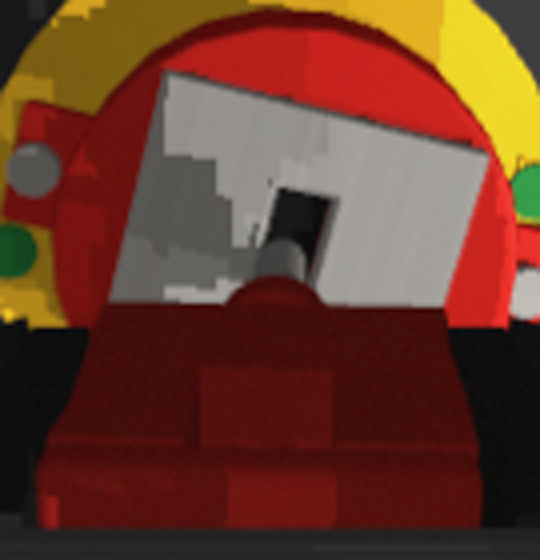

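At 1.32 rad the torque is rising to 0.24 N m. Turn slightly more to confirm the stop.

Emit:
{"api": "drive_tool", "payload": {"series": [[-1, [0, 0, 0], 0.5], [-1, [0, 0, 0], 0.4], [-1, [0, 0, 0], 0]]}}

```text
t: 37.4
tool_pos: [0.5944, -0.1358, 0.2091]
tool_rot: [2.54, 0.105, 1.559]
contact_force: [-6.4, 2.0, 9.4]
width: 0.045
```

```bash
python3 look.py
```

```text
TCP in switch mm [-2.52 -3.19 65.71] F switch [-0.   0.9 11.5] tq [-0.21  0.3   0.75] rot [2.54047984 0.10475411 1.55906525] q6 -0.48450396433272136
turn [-1.97295337e-03  9.06693027e-04 -1.38822834e+00] tq tool [ 0.22  0.26 -0.76] F tool [  0.9   0.1 -11.5]
```

The torque is 0.76 N m, so it's firmly at the on stop. Relieve the twist within the play, let the spring bring the key up against the plate, then release.

Emit:
{"api": "drive_tool", "payload": {"series": [[-1, [0, 0, 0], -0.6], [-1, [0, 0, -0.1], 0], [-1, [0, 0, -0.07], 0], [-1, [0, 0, 0], 0]]}}

```text
t: 37.8
tool_pos: [0.5928, -0.1357, 0.2111]
tool_rot: [2.545, 0.131, 1.597]
contact_force: [2.7, -0.3, 1.1]
width: 0.045
```

```bash
python3 look.py
```

```text
TCP in switch mm [-2.62 -3.35 68.32] F switch [ 2.8  0.2 -0.7] tq [-0.17 -0.54  0.34] rot [2.54450524 0.13050362 1.5966991 ] q6 -0.5294110089382914
turn [-1.74533651e-03  5.20485184e-04 -1.34284408e+00] tq tool [-0.57  0.   -0.33] F tool [-0.5  2.8  0.7]
```

The key is up against the plate and the force is near zero. Release.

Emit:
{"api": "drive_tool", "payload": {"series": [[-1, [0, 0, 0], -0.3], [0.3, [0, 0, 0], 0], [0.6, [0, 0, 0], 0], [0.8, [0, 0, 0], 0], [0.8, [0, 0, 0], 0]]}}

```text
t: 38.3
tool_pos: [0.5909, -0.1351, 0.2089]
tool_rot: [2.552, 0.142, 1.618]
contact_force: [-0.1, 0.6, -0.5]
width: 0.0746
```

```bash
python3 look.py w22z
python3 - <<'E'
from h import *
a=cam("scene");save(a,"s22z.png",(100,70,260,190),5)
E
```

```text
TCP in switch mm [-5.56 -3.09 67.65] F switch [-0.4  0.6 -0.3] tq [ 0.03  0.18 -0.02] rot [2.55221403 0.1419491  1.6177022 ] q6 -0.5535142128885536
turn [-0.0043914   0.00559751 -1.3191909 ] tq tool [0.18 0.04 0.02] F tool [ 0.7 -0.3  0.4]
```

View pics/w22z.png

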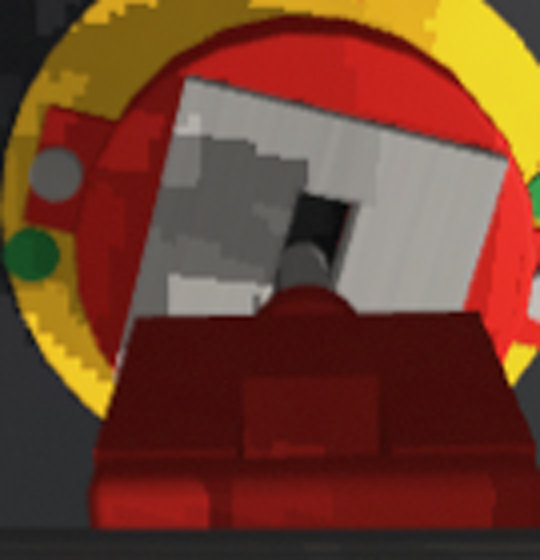

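View pics/s22z.png

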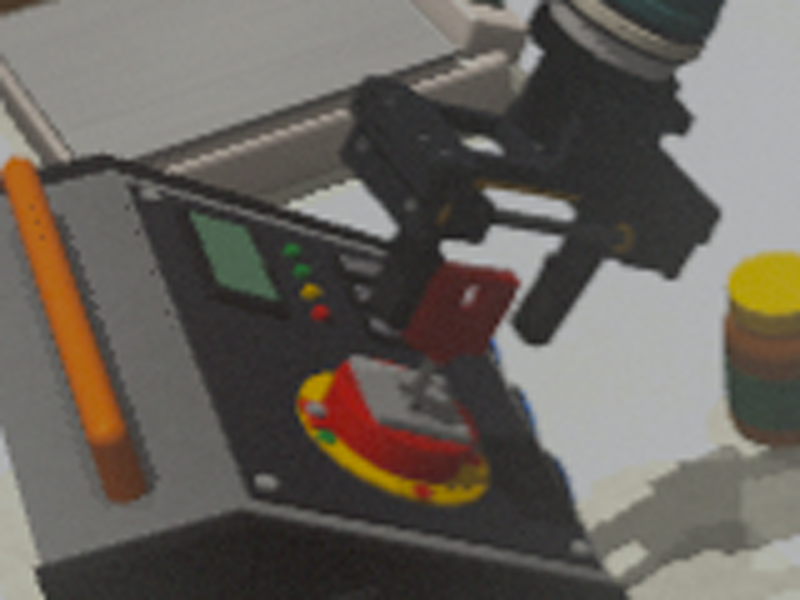

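The key stands locked in the switch. Open fully and back straight out.

Emit:
{"api": "drive_tool", "payload": {"series": [[1, [0, 0.1, 0], 0], [1, [0, 0, -0.5], 0], [1, [0, 0, -0.7], 0], [1, [0, 0, -1], 0], [1, [0, 0, -1], 0]]}}

```text
t: 38.9
tool_pos: [0.5566, -0.1291, 0.2646]
tool_rot: [2.55, 0.143, 1.618]
contact_force: [0.5, 0.2, -0.1]
width: 0.0883
```

Emit:
{"api": "drive_tool", "payload": {"series": [[1, [0, 0, -1], 0], [1, [0, 0, -1], 0], [1, [0, 0, -1], 0], [1, [0, 0, -1], 0], [1, [0, 0, 0], 0]]}}

```text
t: 39.4
tool_pos: [0.5127, -0.1222, 0.3338]
tool_rot: [2.544, 0.145, 1.616]
contact_force: [0.4, 0.1, 0.2]
width: 0.0881
```

```bash
python3 look.py
python3 - <<'E'
from h import *
c=cam("wrist");save(c,"w23.png");t=cam("top");save(t,"t23.png",(140,70,480,300),2.3)
a=cam("scene");save(a,"s23z.png",(100,90,260,210),5);save(a,"s23r.png",(220,130,400,330),3)
E
```

```text
TCP in switch mm [  1.11  -2.87 215.4 ] F switch [ 0.5  0.2 -0.1] tq [0.02 0.11 0.04] rot [2.54396196 0.14537048 1.61633561] q6 -0.5125970866763301
turn [ 9.37635380e-05 -2.77039318e-03 -1.31839793e+00] tq tool [ 0.11  0.05 -0.03] F tool [0.1 0.5 0.1]
```

View pics/w23.png

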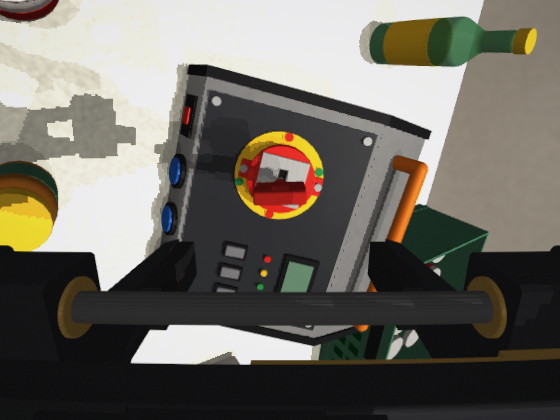

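View pics/s23z.png

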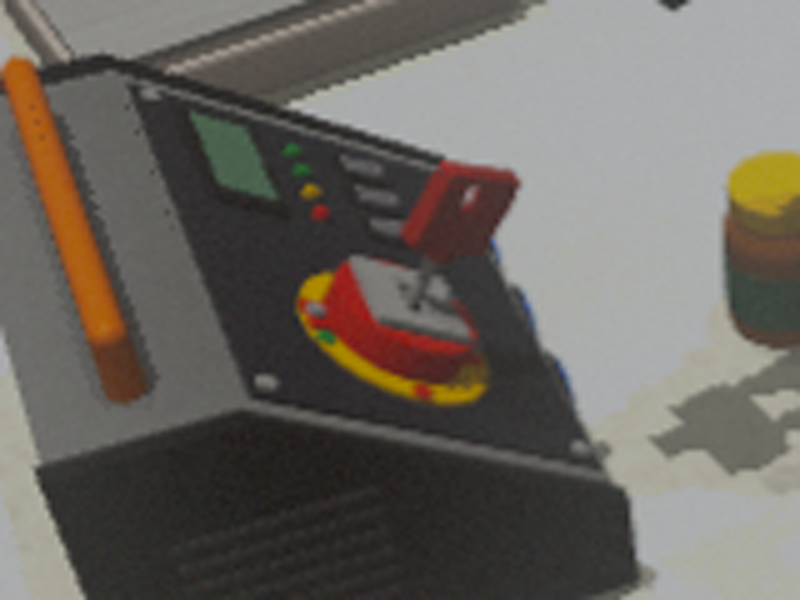

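View pics/s23r.png

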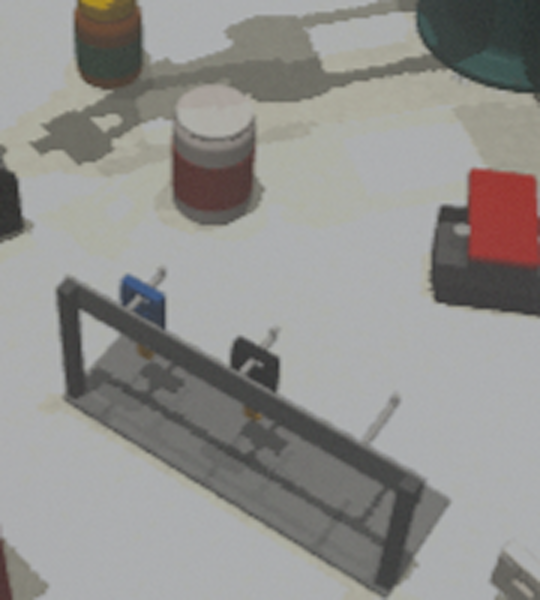

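View pics/t23.png

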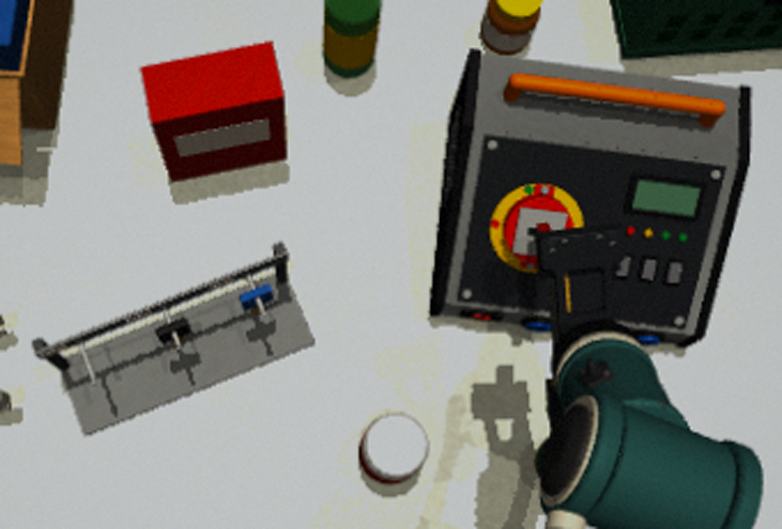

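Run:
```python
import cv2
im=cv2.imread("pics/w23.png")[120:230,225:335]
cv2.imwrite("pics/w23z.png",cv2.resize(im,None,fx=5,fy=5,interpolation=cv2.INTER_CUBIC))
```

```text
(no output)
```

View pics/w23z.png

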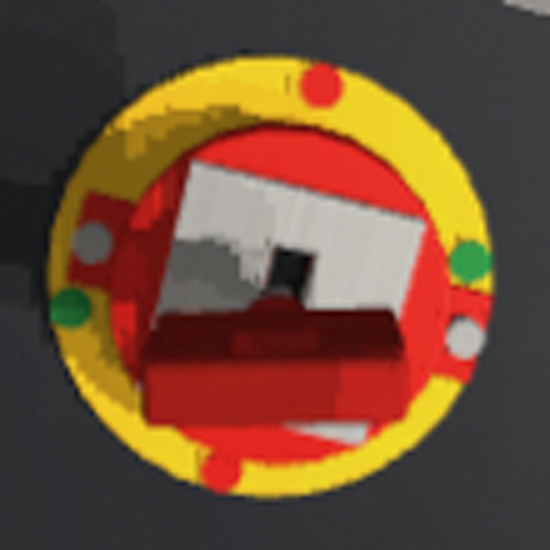

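In the zoom the bow sits about 0.11 rad past the line of the green dots. That matches the barrel being at its stop plus the 0.1 rad of play. The other keys, the tin and the jar are in place. Handing in.

```bash
python3 -c "
from bench import *
print(hand_in()); print(read_state()['t'])"
```

```text
the job is handed in; nothing more can be done
None
the job is handed in; nothing more can be done
```

The red key is in the pack's switch, turned clockwise to on, and left locked there. I handed the job in at about 39.5 s of the 72 s allowed; the hand-in gives no verdict.

**What I did:** I lifted the key off its peg and tilted the tool to the panel's 35° by over-reaching outward. I felt the blade into the slot with under 2 N, pushed it in against the spring, turned it to the stop and released it.

**Last checks that agreed:**
- **At on:** with the tool turned 1.39 rad the torque climbed to 0.76 N m, which I took as the stop. Afterwards the bow sat about 0.11 rad past the line of the green dots, matching the barrel's play.
- **Locked:** when I eased off, the spring force fell to about zero and the key stayed upright in the switch after release.
- **Surroundings:** the blue and black keys are still hanging and the tin and jar look unmoved. The gripper ended about 15 cm clear of the key and touched nothing.

**What did not go cleanly:**
- **Push-in:** it briefly hit the plunger's stop at 23.5 N before I backed off.
- **Key lean:** the key leaned about 2.5° in the jaws, so its tip was 4 mm off axis and needed small sideways corrections, with up to 5 N of side force while turning.
- **Key length:** my estimate of how far the tip stuck out of the jaws was off by several mm; I went by force instead.
- **Joint range:** during the tilt trial and the tilting itself, the second and third joints rested on their limits. The second joint read -0.944 against the stated -0.94.

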